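Stand the round flask in the ring and clip its neck

TASK

Take the round-bottomed flask that leans in the steel basket and stand it upright in the ring of the support stand. Then squeeze the two levers of the stand's sprung clamp to open its jaws, draw the clamp forward on its rod as far as it goes so that the open jaws pass either side of the flask's neck, and let the jaws close on the neck. Do not drop or bang the glass, and leave everything else where it stands.

Things in the scene. Friction and masses are not known exactly. Their poses are not given: they have to be found in the camera images.
- flask: Clear glass round-bottomed flask, about 0.13 kg: spherical bulb 85 mm across, straight neck 28 mm thick. Origin at the bulb's centre; z runs up the neck (straight from 41 mm) to the mouth at 98 mm. At the start it leans about 35 degrees from vertical in a cell of the basket, neck resting on the front rim 55 mm from the origin; the outer 35 mm of the neck stand clear. Hold it by the neck.
- flask_mouth (a point): Centre of the flask's mouth, 98 mm from the bulb's centre along the neck.
- flask_neck (a point): Point on the neck's axis 68 mm from the bulb's centre: where the clamp is to hold the neck.
- basket: Fixed stainless sheet basket, 92 x 189 mm, 83 mm high, two cells of 86 x 90 mm side by side along its y; one holds the round-bottomed flask, the other a conical flask. Origin on the table at the middle of its front wall's foot; x runs from there to the back wall; the flask leans towards -x, over the front wall.
- stand: Fixed support stand: grey base plate 340 x 150 x 14 mm, upright rod 12 mm thick and 240 mm high standing 280 mm behind the ring's axis, a horizontal steel ring near the front and, above it, a sprung clamp on a horizontal sliding rod. Origin on the table under the ring's centre; x runs from the ring back to the rod, z up; the clamp slides along x.
- ring_centre (a point): Centre of the support ring, 45 mm above the table: 8 mm thick round steel bar bent to a ring of 60 mm inner and 76 mm outer diameter. With the flask seated upright the bulb's centre is 32 mm above this point and the mouth 130 mm above it.
- clamp (a joint): Travel of the sprung clamp along its rod: 0 = fully back, 0.10 m = fully forward against its stop, where the centre of the jaws is over the ring's centre. Slides with about 2 N of friction and stays where left; starts between 0 and 0.02.
- jaw_centre (a point): Centre of the clamp's jaws, 145 mm above the table; it moves with the clamp. x, y, z axes as the stand's; the jaws face the stand's -x. The jaws reach about 18 mm ahead of this point.
- levers (a point): Midpoint between the clamp's two upright lever plates (20 mm high, 55 mm long, on the stand's +y and -y sides, diverging towards the rod), 86 mm behind the jaw centre and at its height; moves with the clamp. Here they measure 62 mm over their outer faces when shut and empty, 32 mm when squeezed well open (stop: 26 mm). Spring: 4 N per lever at first, 8 N open. A 10 mm rod runs between them.
- jaw_left: The jaw and lever on the stand's +y side, one rigid piece turning about an upright pin 45 mm behind the jaw centre and 12 mm to the side; pressing its lever inwards swings its rubber-lined V jaw outwards, its spring closes it. Origin on the pin.
- jaw_right: The mirrored jaw and lever on the stand's -y side.
- tip_left (a point): Front inner edge of the left jaw, about 14 mm ahead of the jaw centre.
- tip_right (a point): Front inner edge of the right jaw. The two tips are nearly touching when the jaws are shut and empty, 12 mm apart when closed on the flask's neck, and must be over 30 mm apart to pass it.
- conical_flask: Glass conical flask, 76 mm base, 100 mm high, standing in the basket's other cell; origin under its base. Not part of the job.
- beaker: Glass beaker, 70 mm diameter, 90 mm high, behind the basket; origin under its base. Not part of the job.
- canister_big: Lidded steel canister, 100 mm diameter, 154 mm high with its knob; not part of the job.
- canister_small: Lidded steel canister, 74 mm diameter, 119 mm high with its knob; not part of the job.
- cork_ring: Loose cork ring, 110 mm wide, 30 mm high, lying on the table; not part of the job.
- kidney_dish: Steel kidney dish, 200 mm long, 38 mm high; not part of the job.
- forceps: Steel forceps, 175 mm long, lying on the table; not part of the job.
There are look-alikes about, which are no part of the job. Leave any green or red look-alike of the flask alone.

How it is judged:
By the outcome, as a careful person would: the job done as asked, in the order asked, and still so for the second after the job is handed in, with the robot touching nothing.
It also fails if it takes over 58 s, if anything falls off the work surface, if the arm or the gripper's body presses on something with over 40 N, if the wrist force passes 120 N, or if a joint passes its speed limit or range.

ROBOT

A 6-joint arm with a two-finger parallel gripper is mounted at the origin on the work surface. World frame = base frame: x ahead of the robot, y to its left, z up, the work surface at z = 0. Lengths are in mm, angles in rad, forces in N, time in s.
With the tool pointing down it reaches from about 350 to 775 mm from the base axis. Payload 7.3 kg.
Tool frame: the origin (TCP) lies between the finger pads; the fingertips stand 8 mm ahead of it and the grasp point (between the pads) lies 11 mm behind it; y points along the fingers, z is the direction in which the jaws open and shut, and the axes are right-handed (so a half turn about y gives the same grasp; the last joint's range is limited). The gripper opens to 92 mm and grips with 3 to 60 N. Pads are 19 mm wide; open, the fingers measure 130 mm over their backs; the gripper's body (75 mm by 190 mm) begins 47 mm behind the grasp point.
Start: joints at [-1.283, 0.342, 1.524, -0, 1.275, -0.146], TCP at [220.693, -476.381, 234.741] pointing down, gripper open.
Joint ranges: [-2.53, 2.53], [-0.77, 2.02], [0.04, 2.7], [-1, 4.14], [0.28, 2.66], [-3.11, 3.11]. Speed limits (rad/s): [2.57, 2.57, 3.14, 3.14, 3.14, 3.14].

INTERFACE

Orientations are given as [roll, pitch, yaw] about the fixed x, y, z axes, in that order (R = Rz(yaw) Ry(pitch) Rx(roll)).
In Python, from plant import bot, vision, job gives the robot as it stands. The module is installed in compiled form; this text tells all that it offers.
- The arm moves only by the tool arm_command, never from a script. Its argument "deltas" is a list of rows, each a list of 4 numbers: the shift along the tool's x, y, z in m, then the turn about the tool's y in degrees. In form: [[x, y, z, twist], ...]. A call has 1 to 5 rows; each row shifts and turns the commanded pose from where the row before left it, along the tool's axes as they then stand; what a row does not reach is not made up. A row lasts 1/10 s, in which the tool goes at most 50 mm and 8.59 degrees, less where a joint would pass 70% of its speed; a pose out of reach is approached as far as the arm can. A call is refused whole if a number of a shift passes 0.05 or a number of a turn 8.59, either way. A call with a gripper value outside its range is refused whole. "claw" is the closure in counts, from 0 (fully open) to 255 (shut), set as the call begins (left out, the last holds). The fingers move at their own pace and stop on an object; the grip force is fixed at half the most. Time passes only in rows, so rows that do not move let the fingers close. It gives the time, the measured TCP pose, the force and the opening at its end, in the units of the state.
- bot.get_obs(): the state, without advancing time (a new reading comes with each control period).
- vision.capture(name): name is "scene" or "side" or "wrist"; returns a dict with "img" (400x640x3 uint8, red, green, blue), "camera_matrix" (3x3 intrinsics, pixels), "world_to_cam" (4x4, takes a point from world to camera coordinates); the wrist camera has in their place "mount" (4x4, takes a point from camera to tool coordinates, whose origin is the TCP and whose axes are the tool frame's). Camera axes: x right, y down, z forward; pixel columns grow to the right and rows downward; lengths in mm; the calibration is good to about 2 mm. The wrist camera is an equidistant fisheye: a pixel r from the principal point sees the ray r / f radians off the axis. A picture is of the moment at which its call begins: read the wrist's pose just before it. There is no depth.
- job.close_job(): hands the job in, once; it reports no verdict.
Trained networks look in a picture, given as the dict that the camera call returned (one of the last four; its "shot" number tells which), for a name from the list of things; names that differ only in an ending like _2 or _b are one class to them, and where a whole thing is asked for, a point or a joint stands for the part that bears it (a point fixed in the world has none). Each returns a list of dicts, best first, with "confidence" (0 to 1); they miss things now and then, are a little off and sometimes report something else, mostly with a low value. They report only what shows in the picture. A call takes as long as a camera call. They do not tell look-alikes from the thing itself.
- vision.find_in(picture, name): "xyz" ([x, y, z] in mm, in the coordinates of the camera as it stood for that picture, good to about 4 mm: the middle of the surface that is visible of it).
- vision.regions_of(picture, name): "mask" (400x640 bool, what is visible of it).
The state is a dict: "time": time; "joint_positions": joint angles; "dq": joint speeds; "tau": joint torques, N m; "tool_pos": TCP position; "tcp_rot": TCP orientation; "contact_force": force on the tool from outside, world axes, zero at the start; "moment": the same for the moment, N m; "grip_width": finger opening in mm.
Only numpy, scipy, OpenCV 4.12 (cv2) and the standard library are available. Lean on these libraries where they do the work, as an engineer would, in place of code of your own. Each camera call takes 0.05 s, during which the arm holds its last target. There are 200 camera calls.

## Working session

There is one attempt and no reset: what is moved stays moved. The work goes in short steps, Python scripts to look and compute and a tool call to move; the robot and the scene stay as the last step left them, time stands still between calls to the robot, and variables do not carry over. Pictures are saved under pics/ and viewed, about 8 in all and at most 12, crops included, and the job is handed in when it is done.

Besides the shell and the picture viewer there is one more tool, called after "Call:" as name(argument=value, ...), one argument or row to a line, values as JSON. arm_command: Moves the arm, as the interface text tells. Its arguments: {"type":"object","properties":{"deltas":{"type":"array","items":{"type":"array","items":{"type":"number"}}},"claw":{"type":"number"}},"required":["deltas"]}

```bash
mkdir -p pics; cat > h.py <<'E'
import numpy as np, cv2
from scipy.spatial.transform import Rotation as R
from plant import bot, vision, job
def T():
    o=bot.get_obs(); M=np.eye(4); M[:3,:3]=R.from_euler('xyz',o['tcp_rot']).as_matrix(); M[:3,3]=o['tool_pos']; return M
def cap(n):
    t=T(); p=vision.capture(n)
    p['c2w']=t@p['mount'] if n=='wrist' else np.linalg.inv(p['world_to_cam']); return p
def save(p,f): cv2.imwrite('pics/'+f,p['img'][...,::-1])
def w(p,x): return (p['c2w']@np.r_[x,1])[:3]
def finds(p,names,k=2):
    for n in names:
        print(n,[(w(p,d['xyz']).round(0).tolist(),round(d['confidence'],2)) for d in vision.find_in(p,n)[:k]])
E
python3 - <<'E'
from h import *
o=bot.get_obs(); print(o); print(T().round(2))
ps={n:cap(n) for n in('scene','side')}
img=np.vstack([ps['scene']['img'],ps['side']['img']]);cv2.imwrite('pics/a.png',cv2.resize(img,None,fx=.75,fy=.75,interpolation=cv2.INTER_AREA)[...,::-1])
for n in ps:
    print(n); finds(ps[n],['flask','flask_mouth','flask_neck','basket','stand','ring_centre','jaw_centre','levers','tip_left','tip_right','conical_flask','beaker','canister_big','canister_small'],3)
E
```

```text
{'time': 0.0, 'joint_positions': array([-1.28301245e+00,  3.42701053e-01,  1.52500575e+00, -3.32799211e-05,
        1.27539030e+00, -1.45998826e-01]), 'dq': array([ 7.33782751e-05, -5.24693938e-04,  7.11060208e-05,  1.58319463e-03,
       -1.97060859e-03, -3.69191798e-04]), 'tau': array([-1.68576635e-04, -4.31240201e+01, -2.44218206e+01,  7.17753125e-02,
        5.59608615e-02, -1.60040913e-04]), 'tool_pos': array([ 220.56076711, -475.99305516,  234.06013173]), 'tcp_rot': array([-1.57228939e+00,  1.87382027e-04, -2.70780038e+00]), 'contact_force': array([-0.01703872,  1.18734097, -0.25159087]), 'moment': array([-0.00930993, -0.0415915 ,  0.02775608]), 'grip_width': 91.60683058146516}
[[-9.1000e-01 -0.0000e+00  4.2000e-01  2.2056e+02]
 [-4.2000e-01  0.0000e+00 -9.1000e-01 -4.7599e+02]
 [-0.0000e+00 -1.0000e+00 -0.0000e+00  2.3406e+02]
 [ 0.0000e+00  0.0000e+00  0.0000e+00  1.0000e+00]]
scene
flask [([806.0, 236.0, 64.0], 0.87), ([523.0, 235.0, 84.0], 0.55), ([311.0, 236.0, 66.0], 0.55)]
flask_mouth [([311.0, 236.0, 66.0], 0.89), ([809.0, 234.0, 66.0], 0.83), ([523.0, 238.0, 82.0], 0.7
[... 935 characters left out ...]
0, 60.0], 0.68)]
flask_neck [([277.0, 242.0, 63.0], 0.96), ([778.0, 247.0, 64.0], 0.94), ([518.0, 245.0, 82.0], 0.68)]
basket [([501.0, 185.0, 55.0], 0.67), ([429.0, -7.0, 3.0], 0.54)]
stand [([619.0, -210.0, 13.0], 0.65)]
ring_centre [([614.0, -213.0, 16.0], 0.56)]
jaw_centre [([624.0, -221.0, 148.0], 0.89)]
levers [([623.0, -215.0, 158.0], 0.91), ([517.0, 243.0, 83.0], 0.38)]
tip_left [([585.0, -224.0, 150.0], 0.69), ([599.0, -195.0, 148.0], 0.63), ([503.0, 188.0, 56.0], 0.53)]
tip_right []
conical_flask [([504.0, 148.0, 71.0], 0.81)]
beaker [([628.0, 168.0, 63.0], 0.55)]
canister_big [([555.0, 429.0, 138.0], 0.93), ([431.0, -8.0, 2.0], 0.57)]
canister_small [([413.0, 386.0, 101.0], 0.97)]
```

View pics/a.png

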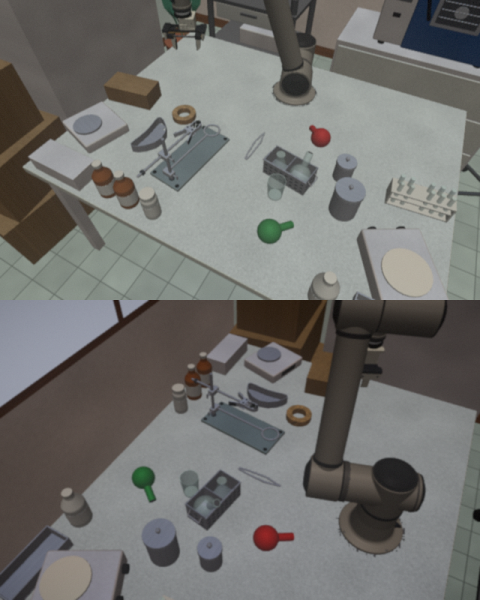

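```bash
python3 - <<'E'
from h import *
s=cap('scene');d=cap('side')
for p in(s,d): print(p['camera_matrix'].round(1).tolist(),p['c2w'].round(3).tolist())
c=lambda p,x,y:cv2.resize(p['img'][y:y+100,x:x+133],(400,300),interpolation=cv2.INTER_CUBIC)
m=np.vstack([np.hstack([c(s,180,155),c(s,325,185)]),np.hstack([c(d,255,95),c(d,215,210)])])
cv2.imwrite('pics/b.png',m[...,::-1])
E
```

```text
[[450.8, 0.0, 324.4], [0.0, 450.8, 197.0], [0.0, 0.0, 1.0]] [[-0.461, 0.652, -0.602, 1347.389], [0.887, 0.349, -0.302, 394.622], [0.013, -0.673, -0.739, 1084.433], [0.0, 0.0, 0.0, 1.0]]
[[511.9, 0.0, 310.6], [0.0, 511.9, 192.6], [0.0, 0.0, 1.0]] [[-0.879, -0.347, 0.328, 77.513], [-0.477, 0.656, -0.585, 819.959], [-0.012, -0.67, -0.742, 1183.211], [0.0, 0.0, 0.0, 1.0]]
```

View pics/b.png

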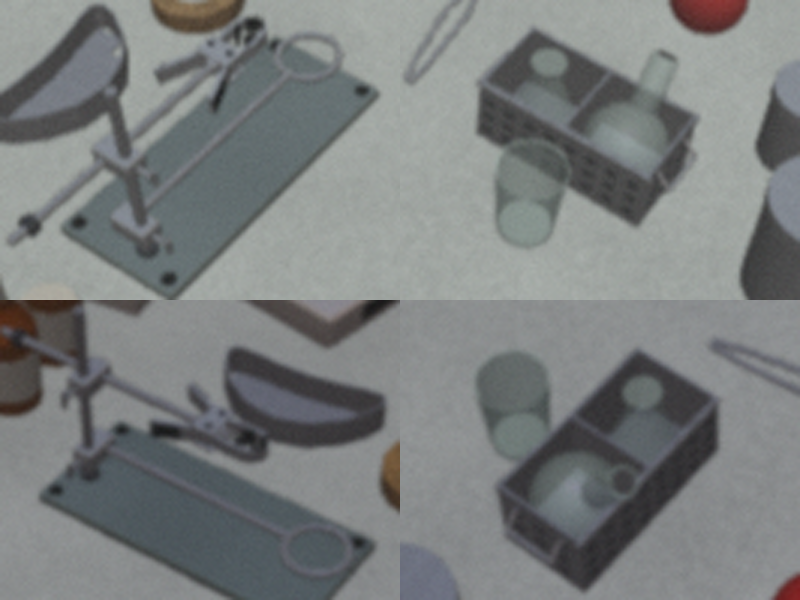

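```bash
cat >> h.py <<'E'
def tri(pts):
    A=np.zeros((3,3));b=np.zeros(3)
    for p,u in pts:
        d=p['c2w'][:3,:3]@np.linalg.solve(p['camera_matrix'],[*u,1]);d/=np.linalg.norm(d)
        P=np.eye(3)-np.outer(d,d);A+=P;b+=P@p['c2w'][:3,3]
    return np.linalg.solve(A,b)
E
python3 - <<'E'
from h import *
s=cap('scene');d=cap('side');k=133/400
f=lambda o,u:(o[0]+u[0]*k,o[1]+u[1]/3)
for n,a,b,i in [('ring',(308,57),(317,248),0),('rodbase',(147,243),(88,168),0),('rodclampY',(122,150),(88,75),0),('A',(133,30),(318,102),1),('B',(297,118),(183,248),1),('C',(240,190),(100,190),1),('D',(78,85),(240,52),1),('mouth',(264,57),(222,180),1),('bulb',(225,140),(175,190),1),('jawfront',(266,28),(264,147),0),('clampbody',(222,52),(212,120),0)]:
    so=[(180,155),(325,185)][i];do=[(255,95),(215,210)][i]
    print(n,tri([(s,f(so,a)),(d,f(do,b))]).round(0))
E
```

```text
ring [ 474. -200.   45.]
rodbase [ 754. -215.   24.]
rodclampY [ 750. -222.  153.]
A [454.  99.  76.]
B [484. 283.  75.]
C [581. 262.  63.]
D [545.  80.  73.]
mouth [470. 236. 124.]
bulb [527. 228.  56.]
jawfront [ 542. -204.  148.]
clampbody [ 602. -212.  157.]
```

Call:
arm_command(
  deltas=[
    [0, 0, 0, 8.5],
    [0, 0, 0, 8.5],
    [0, 0, 0, 8.5],
    [0, 0, 0, 8.5],
  ],
  claw=0,
)

```text
time: 2.1
tool_pos: [220.7, -476.4, 234.7]
tcp_rot: [-1.571, 0.0, 2.976]
contact_force: [-0.9, -0.2, -0.0]
grip_width: 91.6
```

Call:
arm_command(
  deltas=[
    [-0.007, 0, -0.037, 0],
    [-0.007, 0, -0.037, 0],
    [-0.007, 0, -0.037, 0],
    [-0.007, 0, -0.037, 0],
    [-0.007, 0, -0.037, 0],
  ],
)

```text
time: 2.6
tool_pos: [284.9, -297.9, 234.8]
tcp_rot: [-1.571, 0.0, 2.982]
contact_force: [0.9, -0.4, 0.6]
grip_width: 92.0
```

Call:
arm_command(
  deltas=[
    [-0.007, 0, -0.037, 0],
    [-0.007, 0, -0.037, 0],
    [-0.007, 0, -0.037, 0],
    [-0.007, 0, -0.037, 0],
    [-0.007, 0, -0.037, 0],
  ],
)

```text
time: 3.1
tool_pos: [348.9, -120.8, 235.0]
tcp_rot: [-1.57, 0.001, 2.982]
contact_force: [1.2, 0.2, -0.5]
grip_width: 92.0
```

Call:
arm_command(
  deltas=[
    [-0.007, 0, -0.037, 0],
    [-0.007, 0, -0.037, 0],
    [-0.007, 0, -0.037, 0],
    [-0.007, 0, -0.037, 0],
    [-0.007, 0, -0.037, 0],
  ],
)

```text
time: 3.6
tool_pos: [412.9, 56.5, 234.9]
tcp_rot: [-1.571, 0.001, 2.982]
contact_force: [0.7, -1.2, -0.4]
grip_width: 92.1
```

Call:
arm_command(
  deltas=[
    [-0.007, 0, -0.037, 0],
    [-0.007, 0, -0.037, 0],
    [-0.007, 0, -0.037, 0],
    [-0.007, 0, -0.037, 0],
    [0, 0, 0, 0],
  ],
)

```text
time: 4.1
tool_pos: [464.6, 200.0, 234.4]
tcp_rot: [-1.572, 0.001, 2.986]
contact_force: [-0.3, -0.4, 0.4]
grip_width: 92.1
```

```bash
python3 - <<'E'
from h import *
o=bot.get_obs();print(T().round(3),o['time'],o['joint_positions'].round(2))
p=cap('wrist');save(p,'c.png')
print(p['mount'].round(3).tolist(),p['camera_matrix'].round(1).tolist())
finds(p,['flask','flask_mouth','flask_neck','basket','conical_flask'])
E
```

```text
[[-9.88000e-01  1.00000e-03 -1.55000e-01  4.64640e+02]
 [ 1.55000e-01  1.00000e-03 -9.88000e-01  2.00044e+02]
 [-1.00000e-03 -1.00000e+00 -1.00000e-03  2.34420e+02]
 [ 0.00000e+00  0.00000e+00  0.00000e+00  1.00000e+00]] 4.1 [0.25 0.31 1.58 0.   1.26 1.98]
[[-0.0, 0.969, 0.248, -67.551], [0.001, -0.248, 0.969, -150.239], [1.0, 0.001, -0.001, 0.506], [0.0, 0.0, 0.0, 1.0]] [[309.7, 0.0, 325.3], [0.0, 309.7, 196.3], [0.0, 0.0, 1.0]]
flask [([326.0, 232.0, 53.0], 0.89), ([523.0, 227.0, 79.0], 0.71)]
flask_mouth [([519.0, 228.0, 81.0], 0.93), ([328.0, 230.0, 56.0], 0.76)]
flask_neck [([327.0, 224.0, 54.0], 0.77), ([522.0, 223.0, 85.0], 0.64)]
basket [([515.0, 169.0, 48.0], 0.57)]
conical_flask [([515.0, 148.0, 57.0], 0.74), ([450.0, -7.0, 6.0], 0.27)]
```

View pics/c.png

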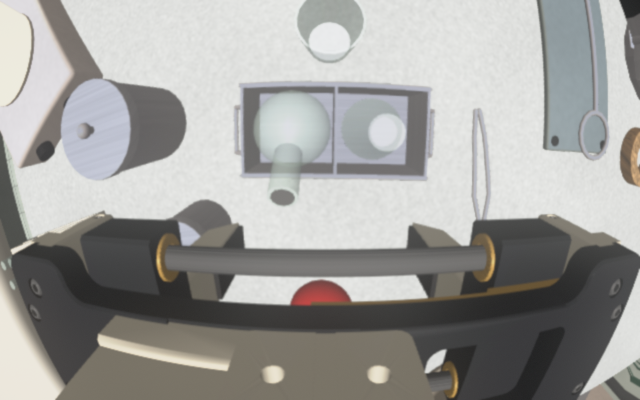

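```bash
cat >> h.py <<'E'
def ray(p,u):
    K=p['camera_matrix'];v=np.array([(u[0]-K[0,2])/K[0,0],(u[1]-K[1,2])/K[1,1]]);r=np.linalg.norm(v)
    d=np.r_[v/r*np.sin(r),np.cos(r)];return p['c2w'][:3,3],p['c2w'][:3,:3]@d
def plane(p,u,z):
    o,d=ray(p,u);return o+d*(z-o[2])/d[2]
E
python3 - <<'E'
from h import *
p=cap('wrist')
for n,u,z in [('mouth',(284,197),126),('bulb',(291,130),46),('FL',(242,177),83),('FR',(427,178),83),('BL',(242,86),83),('BR',(430,90),83),('ring',(594,133),45),('plate1',(547,150),14),('ringbarback',(597,0),45)]:
    print(n,plane(p,u,z).round(1))
E
```

```text
mouth [469.9 230.6 126. ]
bulb [524.4 223.4  46. ]
FL [487.5 277.2  83. ]
FR [456.4  90.4  83. ]
BL [577.6 259.8  83. ]
BR [545.3  76.3  83. ]
ring [ 476.  -205.9   45. ]
plate1 [ 453.6 -128.4   14. ]
ringbarback [ 685.  -263.4   45. ]
```

Call:
arm_command(
  deltas=[
    [-0.005, 0, -0.016, 0],
    [-0.004, 0.01, -0.015, 0],
    [0, 0.03, 0, 0],
    [0, 0.03, 0, 0],
    [0, 0.03, 0, 0],
  ],
)

```text
time: 4.95
tool_pos: [477.4, 225.8, 133.1]
tcp_rot: [-1.571, 0.0, 2.982]
contact_force: [-0.2, 0.2, -0.2]
grip_width: 92.1
```

Call:
arm_command(
  deltas=[
    [0, 0.02, 0, 0],
    [0, 0.01, 0, 0],
    [0, 0, 0, 0],
    [0, 0, 0, 0],
  ],
  claw=150,
)

```text
time: 5.35
tool_pos: [478.1, 225.9, 105.3]
tcp_rot: [-1.571, 0.001, 2.982]
contact_force: [0.2, 0.5, -0.1]
grip_width: 64.5
```

```bash
python3 - <<'E'
from h import *
o=bot.get_obs();print(T().round(3),o['time'],o['grip_width'],o['contact_force'])
p=cap('wrist');save(p,'d.png')
E
```

```text
[[-9.87000e-01  1.00000e-03 -1.59000e-01  4.78085e+02]
 [ 1.59000e-01  0.00000e+00 -9.87000e-01  2.25862e+02]
 [-1.00000e-03 -1.00000e+00 -0.00000e+00  1.05256e+02]
 [ 0.00000e+00  0.00000e+00  0.00000e+00  1.00000e+00]] 5.35 64.45011382179992 [ 0.23939588  0.53189601 -0.08160915]
```

View pics/d.png

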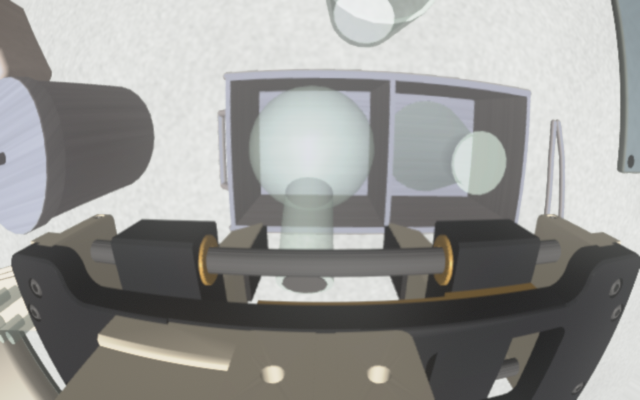

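Call:
arm_command(
  deltas=[
    [0, 0, -0.005, 0],
    [0, 0.001, -0.004, 0],
    [0, 0, 0, 0],
    [0, 0, 0, 0],
  ],
  claw=165,
)

```text
time: 5.8
tool_pos: [479.0, 234.8, 103.8]
tcp_rot: [-1.571, 0.0, 2.982]
contact_force: [-1.1, -0.4, 0.1]
grip_width: 33.2
```

```bash
python3 - <<'E'
from h import *
o=bot.get_obs();print(T()[:3,3].round(1),o['time'],o['grip_width'],o['contact_force'])
p=cap('wrist');cv2.imwrite('pics/e.png',cv2.resize(p['img'][60:310,180:480],None,fx=2,fy=2)[...,::-1])
E
```

```text
[479.  234.8 103.8] 5.8 33.21462948467624 [-1.08104714 -0.39896031  0.12556253]
```

View pics/e.png

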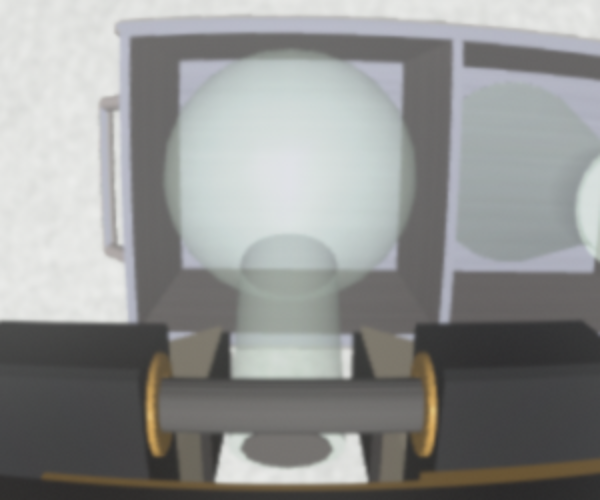

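The neck is centred between the fingers (mouth at crop 287,447, fingers around 222 and 362). Next I close the fingers and lift.

Call:
arm_command(
  deltas=[
    [0, 0, 0, 0],
    [0, 0, 0, 0],
    [0, 0, 0, 0],
    [0, 0, 0, 0],
  ],
  claw=255,
)

```text
time: 6.25
tool_pos: [479.0, 234.6, 103.7]
tcp_rot: [-1.571, 0.0, 2.982]
contact_force: [-0.3, -0.2, 0.3]
grip_width: 27.4
```

Call:
arm_command(
  deltas=[
    [0, -0.01, 0, 0],
    [0, -0.02, 0, 0],
    [0, -0.03, 0, 0],
    [0, -0.03, 0, 0],
    [0, -0.03, 0, 0],
  ],
)

```text
time: 6.75
tool_pos: [478.7, 234.5, 225.4]
tcp_rot: [-1.571, -0.0, 2.982]
contact_force: [0.2, 0.1, -1.9]
grip_width: 27.4
```

Call:
arm_command(
  deltas=[
    [0, -0.02, 0, 0],
    [0, -0.01, 0, 0],
    [0, 0, 0, 0],
  ],
)

```text
time: 7.05
tool_pos: [479.4, 234.7, 255.0]
tcp_rot: [-1.572, 0.002, 2.982]
contact_force: [0.5, -0.1, -0.5]
grip_width: 27.4
```

```bash
python3 - <<'E'
from h import *
o=bot.get_obs();print(T()[:3,3].round(1),o['time'],o['grip_width'],o['contact_force'])
p=cap('wrist');save(p,'f.png')
E
```

```text
[479.4 234.7 255. ] 7.05 27.37641525802587 [ 0.51818443 -0.1216239  -0.53581284]
```

View pics/f.png

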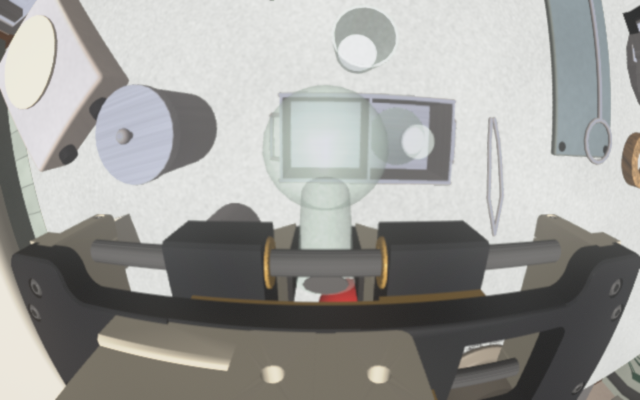

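Call:
arm_command(
  deltas=[
    [0, 0, 0.015, 0],
    [0, 0, 0.03, 0],
    [0, 0, 0.035, 0],
    [0, 0, 0.035, 0],
    [0, 0, 0.035, 0],
  ],
)

```text
time: 7.6
tool_pos: [453.7, 84.6, 252.3]
tcp_rot: [-1.57, -0.003, 2.982]
contact_force: [-0.5, -0.3, -1.6]
grip_width: 27.2
```

Call:
arm_command(
  deltas=[
    [0, 0, 0.035, 0],
    [0, 0, 0.035, 0],
    [0, 0, 0.035, 0],
    [0, 0, 0.035, 0],
    [0, 0, 0.035, 0],
  ],
)

```text
time: 8.1
tool_pos: [425.6, -87.9, 252.5]
tcp_rot: [-1.571, -0.003, 2.982]
contact_force: [0.2, -0.1, -1.1]
grip_width: 27.2
```

Call:
arm_command(
  deltas=[
    [0, 0, 0.03, 0],
    [0, 0, 0.015, 0],
    [0, 0, 0.01, 0],
    [0, 0, 0, 0],
  ],
)

```text
time: 8.5
tool_pos: [417.7, -141.4, 252.9]
tcp_rot: [-1.571, -0.002, 2.98]
contact_force: [-1.0, 0.7, -1.2]
grip_width: 27.5
```

```bash
python3 - <<'E'
from h import *
o=bot.get_obs();print(T().round(3),o['time'],o['grip_width'],o['contact_force'])
p=cap('wrist');save(p,'g.png')
finds(p,['ring_centre','jaw_centre','levers','tip_left','tip_right','flask'])
E
```

```text
[[-9.87000e-01 -2.00000e-03 -1.61000e-01  4.17715e+02]
 [ 1.61000e-01  1.00000e-03 -9.87000e-01 -1.41448e+02]
 [ 2.00000e-03 -1.00000e+00 -0.00000e+00  2.52871e+02]
 [ 0.00000e+00  0.00000e+00  0.00000e+00  1.00000e+00]] 8.5 27.46069592483667 [-0.99071905  0.73031887 -1.23733732]
ring_centre [([557.0, -213.0, 13.0], 0.67)]
jaw_centre [([576.0, -430.0, 7.0], 0.75), ([564.0, -206.0, 149.0], 0.7)]
levers [([562.0, -212.0, 154.0], 0.56)]
tip_left [([566.0, -199.0, 155.0], 0.84)]
tip_right [([567.0, -223.0, 157.0], 0.75), ([461.0, -147.0, 228.0], 0.4)]
flask [([461.0, -145.0, 229.0], 0.95), ([755.0, 243.0, 37.0], 0.91)]
```

View pics/g.png

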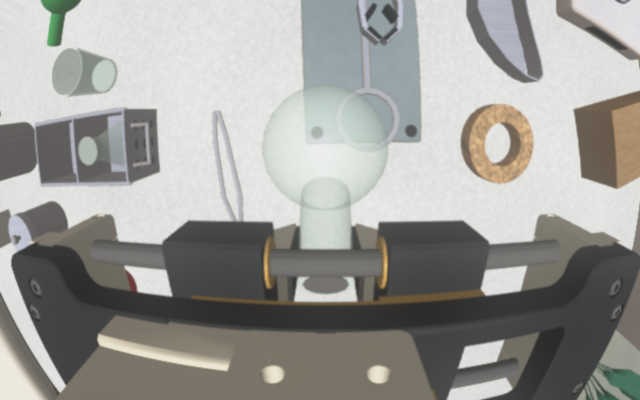

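```bash
python3 - <<'E'
from h import *
p=cap('wrist');o=bot.get_obs()
for n,u,z in [('ring',(368,120),45),('ringbar',(365,60),45),('pL',(303,141),14),('pR',(421,139),14),('jawtip',(381,40),145),('jaw0',(381,22),145),('pL2',(303,1),14),('pR2',(413,1),14)]:
    print(n,plane(p,u,z).round(1))
# bulb in tool
K=p['camera_matrix']
M=p['mount'];v=np.array([(325-K[0,2])/K[0,0],(147-K[1,2])/K[1,1]]);r=np.linalg.norm(v);d=M[:3,:3]@np.r_[v/r*np.sin(r),np.cos(r)]
ang=124/2/309.7; D=42.5/np.sin(ang); print('bulb tool',(M[:3,3]+d*D).round(1))
E
```

```text
ring [ 476.8 -199.3   45. ]
ringbar [ 547.2 -206.7   45. ]
pL [ 462.2 -118.6   14. ]
pR [ 443.1 -269.4   14. ]
jawtip [ 545.9 -207.6  145. ]
jaw0 [ 562.2 -210.5  145. ]
pL2 [ 644.2 -147.3   14. ]
pR2 [ 628.5 -289.3   14. ]
bulb tool [-48.1  62.6   0.1]
```

Call:
arm_command(
  deltas=[
    [0, 0, 0, -3.3],
    [-0.005, 0, 0.017, 0],
    [-0.006, 0, 0.018, 0],
    [-0.005, 0.01, 0.017, 0],
    [0, 0.025, 0, 0],
  ],
)

```text
time: 9.4
tool_pos: [430.8, -196.5, 219.3]
tcp_rot: [-1.568, 0.004, 3.039]
contact_force: [-0.3, 0.1, -0.6]
grip_width: 27.2
```

Call:
arm_command(
  deltas=[
    [0, 0.025, 0, 0],
    [0, 0.02, 0, 0],
    [0, 0.01, 0, 0],
    [0, 0, 0, 0],
  ],
)

```text
time: 9.8
tool_pos: [428.5, -193.5, 162.3]
tcp_rot: [-1.572, -0.003, 3.04]
contact_force: [0.3, 0.6, -1.0]
grip_width: 27.7
```

```bash
python3 - <<'E'
from h import *
o=bot.get_obs();print(T().round(3),o['time'],o['grip_width'],o['contact_force'])
p=cap('wrist')
cv2.imwrite('pics/i.png',cv2.resize(p['img'][0:300,160:480],None,fx=2,fy=2)[...,::-1])
E
```

```text
[[-9.95000e-01 -3.00000e-03 -1.02000e-01  4.28521e+02]
 [ 1.02000e-01  2.00000e-03 -9.95000e-01 -1.93540e+02]
 [ 3.00000e-03 -1.00000e+00 -1.00000e-03  1.62260e+02]
 [ 0.00000e+00  0.00000e+00  0.00000e+00  1.00000e+00]] 9.8 27.725847978305858 [ 0.3415063   0.61806378 -0.9535696 ]
```

View pics/i.png

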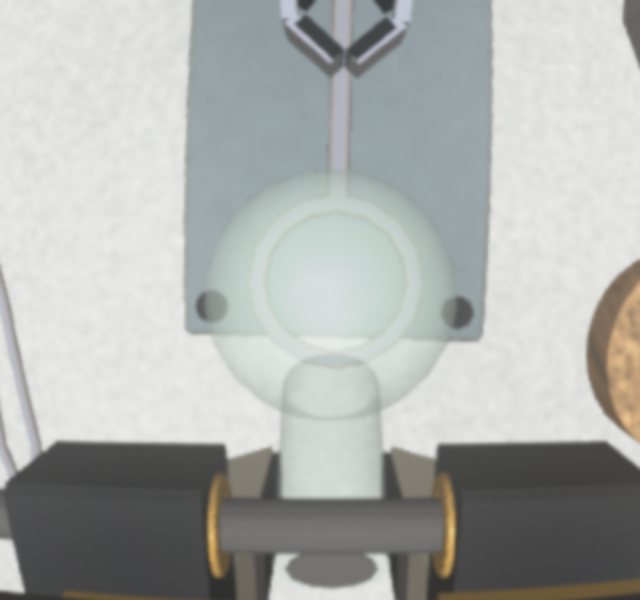

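```bash
python3 - <<'E'
from h import *
p=cap('wrist')
r=plane(p,(327.5,140),45);print('ring',r.round(1),'ring in tool',(np.linalg.inv(T())@np.r_[r,1]).round(1)[:3])
print('bar',plane(p,(330.5,50),45),'jaw tip',plane(p,(333,30),145))
E
```

```text
ring [ 477.7 -201.1   45. ] ring in tool [-48.5 119.2   2. ]
bar [ 556.11578558 -211.66546429   45.        ] jaw tip [ 545.31798378 -210.39936242  145.        ]
```

Call:
arm_command(
  deltas=[
    [0, 0.006, 0.001, 0],
    [0, 0.006, 0.001, 0],
    [0, 0.004, 0, 0],
    [0, 0.001, 0, 0],
    [0, 0, 0, 0],
  ],
)

```text
time: 10.4
tool_pos: [428.9, -195.9, 146.6]
tcp_rot: [-1.571, -0.0, 3.04]
contact_force: [0.4, 0.4, -1.0]
grip_width: 27.3
```

Call:
arm_command(
  deltas=[
    [0, 0.0015, 0, 0],
    [0, 0.0015, 0, 0],
    [0, 0, 0, 0],
  ],
)

```text
time: 10.7
tool_pos: [428.9, -195.9, 143.6]
tcp_rot: [-1.571, -0.0, 3.04]
contact_force: [0.2, -0.1, -1.1]
grip_width: 27.6
```

Call:
arm_command(
  deltas=[
    [0, 0.001, 0, 0],
    [0, 0.001, 0, 0],
    [0, 0, 0, 0],
  ],
)

```text
time: 11.0
tool_pos: [428.9, -195.9, 141.6]
tcp_rot: [-1.571, -0.0, 3.04]
contact_force: [-0.3, 0.6, -1.5]
grip_width: 27.8
```

Call:
arm_command(
  deltas=[
    [0, 0.001, 0, 0],
    [0, 0.001, 0, 0],
    [0, 0, 0, 0],
  ],
)

```text
time: 11.3
tool_pos: [428.9, -195.9, 139.6]
tcp_rot: [-1.571, -0.0, 3.04]
contact_force: [-0.1, -0.4, -1.2]
grip_width: 27.5
```

Call:
arm_command(
  deltas=[
    [0, 0.001, 0, 0],
    [0, 0, 0, 0],
  ],
)

```text
time: 11.5
tool_pos: [428.9, -195.9, 138.6]
tcp_rot: [-1.571, -0.0, 3.04]
contact_force: [-1.0, -0.4, -1.3]
grip_width: 27.4
```

Call:
arm_command(
  deltas=[
    [0, 0.001, 0, 0],
    [0, 0, 0, 0],
  ],
)

```text
time: 11.7
tool_pos: [429.0, -195.9, 137.6]
tcp_rot: [-1.571, -0.0, 3.04]
contact_force: [0.2, -0.2, -1.0]
grip_width: 27.6
```

Call:
arm_command(
  deltas=[
    [0, 0.001, 0, 0],
    [0, 0, 0, 0],
  ],
)

```text
time: 11.9
tool_pos: [428.9, -195.9, 136.6]
tcp_rot: [-1.571, -0.0, 3.04]
contact_force: [-0.3, -0.2, -0.6]
grip_width: 27.2
```

Call:
arm_command(
  deltas=[
    [0, 0.001, 0, 0],
    [0, 0, 0, 0],
  ],
)

```text
time: 12.1
tool_pos: [428.6, -195.9, 136.1]
tcp_rot: [-1.571, -0.001, 3.04]
contact_force: [-3.4, 1.5, 4.2]
grip_width: 27.3
```

Call:
arm_command(
  deltas=[
    [0, 0.001, 0, 0],
    [0, 0, 0, 0],
  ],
)

```text
time: 12.3
tool_pos: [428.3, -195.8, 135.7]
tcp_rot: [-1.57, -0.001, 3.04]
contact_force: [-6.4, 1.7, 11.6]
grip_width: 27.4
```

```bash
python3 - <<'E'
from h import *
p=cap('wrist');s=cap('side')
a=cv2.resize(p['img'][0:300,160:480],(640,600))
b=cv2.resize(s['img'][140:200,325:400],None,fx=2,fy=2)
a[:120,:150]=b
cv2.imwrite('pics/j.png',a[...,::-1])
print(bot.get_obs()['contact_force'])
E
```

```text
[-6.56166903  2.41077489 11.22559345]
```

View pics/j.png

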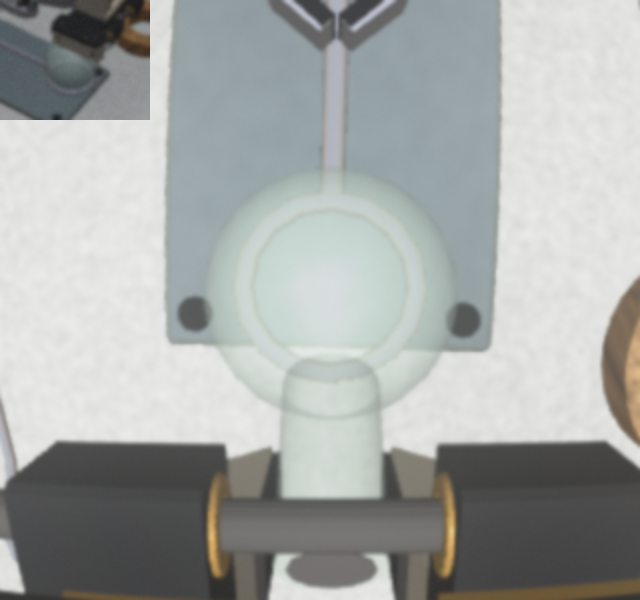

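Call:
arm_command(
  deltas=[
    [0.001, -0.001, 0, 0],
    [0.001, 0, 0, 0],
    [0, 0, 0, 0],
  ],
)

```text
time: 12.7
tool_pos: [427.3, -195.9, 135.9]
tcp_rot: [-1.57, 0.001, 3.039]
contact_force: [0.8, 0.3, 1.6]
grip_width: 27.7
```

Call:
arm_command(
  deltas=[
    [-0.004, -0.0023, 0, 0],
    [-0.004, -0.0023, 0, 0],
    [0, 0, 0, 0],
  ],
)

```text
time: 13.0
tool_pos: [434.5, -196.2, 140.2]
tcp_rot: [-1.571, -0.002, 3.04]
contact_force: [-5.0, 1.5, 2.6]
grip_width: 27.5
```

Call:
arm_command(
  deltas=[
    [-0.004, -0.0018, 0, 0],
    [-0.0045, -0.0018, 0, 0],
    [0, 0, 0, 0],
  ],
)

```text
time: 13.3
tool_pos: [442.6, -197.0, 144.3]
tcp_rot: [-1.571, -0.003, 3.04]
contact_force: [-7.8, 1.3, 8.7]
grip_width: 27.6
```

```bash
python3 - <<'E'
from h import *
p=cap('wrist');s=cap('side')
a=cv2.resize(p['img'][0:300,160:480],(640,600))
b=cv2.resize(s['img'][130:190,325:400],None,fx=2,fy=2)
a[:120,:150]=b
cv2.imwrite('pics/k.png',a[...,::-1])
print(bot.get_obs()['contact_force'])
E
```

```text
[-7.20573832  1.56707949  7.99035568]
```

View pics/k.png

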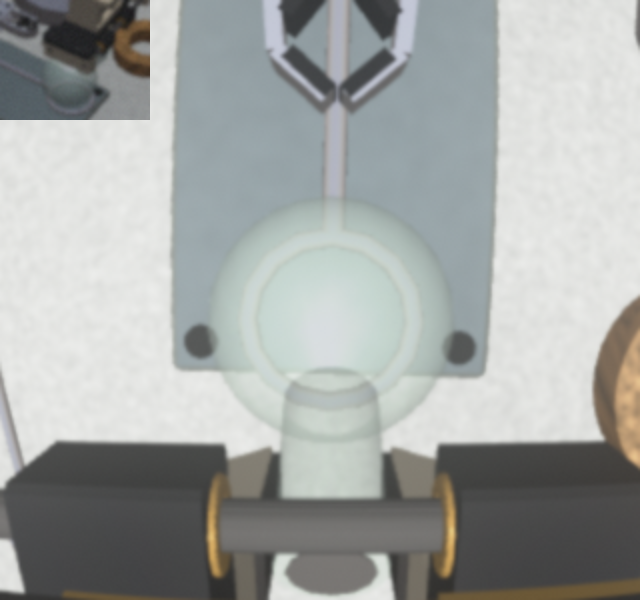

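The flask is pivoting, and the bulb stays centred on the ring (crop 331,319). I'll carry on with the arc.

Call:
arm_command(
  deltas=[
    [-0.0045, -0.002, 0, 0],
    [-0.0045, -0.0017, 0, 0],
    [0, 0, 0, 0],
  ],
)

```text
time: 13.7
tool_pos: [451.7, -198.0, 148.3]
tcp_rot: [-1.571, -0.002, 3.04]
contact_force: [-7.8, 2.1, 9.7]
grip_width: 27.3
```

Call:
arm_command(
  deltas=[
    [-0.0045, -0.0012, 0, 0],
    [-0.0045, -0.001, 0, 0],
    [0, 0, 0, 0],
  ],
)

```text
time: 14.0
tool_pos: [460.8, -199.0, 151.1]
tcp_rot: [-1.571, -0.001, 3.04]
contact_force: [-8.9, 2.5, 15.3]
grip_width: 27.3
```

Call:
arm_command(
  deltas=[
    [-0.004, -0.002, 0, 0],
    [-0.004, -0.001, 0, 0],
    [0, 0, 0, 0],
  ],
)

```text
time: 14.3
tool_pos: [469.2, -199.9, 153.8]
tcp_rot: [-1.571, -0.001, 3.04]
contact_force: [-6.9, 2.7, 10.2]
grip_width: 27.6
```

Call:
arm_command(
  deltas=[
    [-0.004, -0.001, 0, 0],
    [-0.003, -0.0005, 0, 0],
    [0, 0, 0, 0],
  ],
)

```text
time: 14.6
tool_pos: [476.3, -200.6, 155.4]
tcp_rot: [-1.571, -0.0, 3.04]
contact_force: [-6.3, 2.0, 10.8]
grip_width: 27.4
```

```bash
python3 - <<'E'
from h import *
p=cap('wrist');s=cap('side');c=cap('scene')
a=cv2.resize(p['img'][20:320,160:480],(640,600))
a[:210,:150]=cv2.resize(s['img'][130:200,340:390],None,fx=3,fy=3)
a[:210,-150:]=cv2.resize(c['img'][120:190,260:310],None,fx=3,fy=3)
cv2.imwrite('pics/l.png',a[...,::-1])
print(bot.get_obs()['contact_force'],T()[:3,3])
E
```

```text
[-5.5765514   1.66946309 10.63753713] [ 476.15239335 -200.63957162  155.41555561]
```

View pics/l.png

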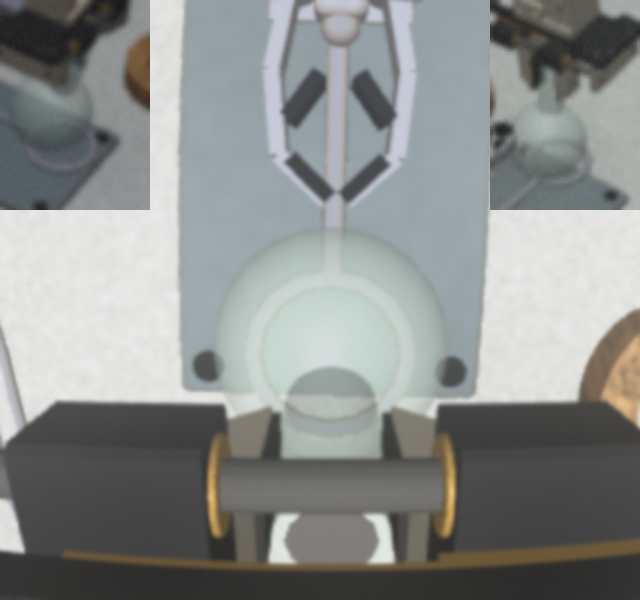

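```bash
python3 - <<'E'
from h import *
p=cap('wrist')
def pt(u,D):
    o,d=ray(p,u);return o+d*D
b=pt((325.5,191.5),42.5/np.sin(57/309.7));print('bulb',b)
for z in (173,175,178): print('mouth',plane(p,(326,289),z))
print('ring',plane(p,(325.7,193),45), 'jawtip',plane(p,(328,118),145),'jaw v',plane(p,(329,65),145),'pivot?',plane(p,(330,35),145))
finds(p,['flask_mouth','flask','jaw_centre','tip_left','tip_right','levers'])
E
```

```text
bulb [ 489.54760654 -202.57572208   79.79707235]
mouth [ 462.41731762 -200.0698202   173.        ]
mouth [ 463.63610625 -200.18977149  175.        ]
mouth [ 465.4642892  -200.36969843  178.        ]
ring [ 479.92578976 -201.77335348   45.        ] jawtip [ 543.56066373 -209.35301283  145.        ] jaw v [ 571.14714371 -212.66817185  145.        ] pivot? [ 587.38480939 -214.85012047  145.        ]
flask_mouth [([496.0, -203.0, 122.0], 0.82), ([585.0, -212.0, 153.0], 0.73)]
flask [([768.0, 201.0, 30.0], 0.76), ([495.0, -203.0, 120.0], 0.56)]
jaw_centre [([585.0, -214.0, 148.0], 0.83)]
tip_left [([574.0, -203.0, 156.0], 0.68)]
tip_right [([567.0, -224.0, 157.0], 0.79)]
levers [([585.0, -215.0, 155.0], 0.95)]
```

Call:
arm_command(
  deltas=[
    [-0.004, 0, 0, 0],
    [-0.004, -0.0005, 0, 0],
    [-0.003, -0.0005, 0, 0],
    [0, 0, 0, 0],
  ],
)

```text
time: 15.5
tool_pos: [487.7, -201.9, 157.0]
tcp_rot: [-1.57, 0.001, 3.04]
contact_force: [-5.0, 2.9, 13.7]
grip_width: 27.2
```

```bash
cat >> h.py <<'E'
def mouth(p,lo=85,hi=165):
    g=cv2.cvtColor(p['img'],cv2.COLOR_RGB2GRAY);m=((g>lo)&(g<hi)).astype(np.uint8);m[:,:296]=0;m[:,356:]=0;m[:262]=0
    n,l,st,c=cv2.connectedComponentsWithStats(cv2.morphologyEx(m,cv2.MORPH_OPEN,np.ones((3,3))))
    return [(st[i].tolist(),c[i].round(1).tolist()) for i in range(1,n) if st[i,4]>80]
def ascii(p,x0,x1,y0,y1,sx=3,sy=3):
    g=cv2.cvtColor(p['img'],cv2.COLOR_RGB2GRAY)
    for y in range(y0,y1,sy): print(y,' '.join('%2d'%(g[y,x]//10) for x in range(x0,x1,sx)))
E
python3 - <<'E'
from h import *
p=cap('wrist');o=bot.get_obs();print(o['contact_force'],T()[:3,3],o['joint_positions'].round(2))
print(mouth(p)); ascii(p,290,362,262,312); ascii(p,200,452,130,132,4,2)
ascii(p,320,340,100,262,5,3)
for d in vision.regions_of(p,'flask')[:3]:
    m=d['mask'];ys,xs=np.where(m);print(d['confidence'],m.sum(),xs.min(),xs.max(),ys.min(),ys.max())
E
```

```text
[-6.16102686  3.27553682 13.46853085] [ 487.62774721 -201.92196921  156.99813483] [-0.54  0.42  1.63 -0.    1.09  1.13]
[([296, 262, 60, 43, 2049], [325.5, 281.1]), ([296, 332, 60, 68, 4060], [325.5, 365.7])]
262 11 11 11 11 11 11 11 11 11 11 11 11 11 11 11 11 11 11 11 11 11 11 11 11
265 11 11 11 11 11 11 11 11 11 11 11 11 11 11 11 11 11 11 11 11 11 11 11 11
268 11 11 11 11 11 11 11 11 11 11 11 11 11 11 11 11 11 11 11 11 11 11 11 11
271 11 11 11 11 11 11 11 11 11 11 11 11 11 11 11 11 11 11 11 11 11 11 11 11
274 10 10 10 10 11 11 11 11 11 11 11 11 11 11 11 11 11 11 11 11 11 10 10 10
277  7  6  7 17 19 19 19 12 11 11 11 11 11 11 11 11 11 14 19 19 19 12  6  7
280  7  5  9 22 22 22 14 12 12 13 12 12 12 12 12 13 13 12 17 22 22 18  5  6
283  7  5 14 22 22 14 12 12 13 12 12 12 12 12 13 13 12 12 12 18 22 22  6  6
286  7  5 18 22 21 13 12 12 12 12 12 12 12 12 12 12 12 12 12 15 22 22  9  6
289  7  6 21 22 19 12 12 12 12 12 12 12 12 12 12 12 12 12 12 13 22 22 10  6
292  7  6 22 22 15 12 12 12 12 12 12 12 12 12 12 12 12 12 12 12 21 22 13  6
295  7  7 22 22 21 12 12 12 12 12 12 12 12 12 12 12 12 
[... 777 characters left out ...]
17 16  7
136  7 10  9  7
139  7  9  9  7
142 10 17 15  9
145 17 16 15 17
148 15 16 15 15
151 16 17 16 16
154 17 18 17 17
157 17 19 17 17
160 18 19 18 18
163 18 19 18 18
166 19 20 18 18
169 19 20 19 19
172 20 20 20 20
175 20 20 20 20
178 20 20 20 20
181 20 20 20 20
184 20 20 20 20
187 21 20 20 20
190 21 21 20 20
193 21 21 21 20
196 21 21 21 20
199 21 21 21 20
202 21 21 21 21
205 21 21 21 20
208 21 21 21 20
211 16 16 16 19
214 15 15 15 14
217 15 15 15 14
220 15 15 15 14
223 15 15 14 14
226 15 14 14 14
229 17 17 17 17
232 18 17 18 17
235 18 17 18 17
238 17 17 18 16
241 14 14 14 15
244 15 15 15 15
247 15 15 15 15
250  8  8  8  8
253  9  9  9  9
256  9  9  9  9
259 10 10 10 10
0.63 1257 0 29 0 77
```

```bash
python3 - <<'E'
from h import *
p=cap('wrist')
for v in (286,289,292,294):print('m',v,plane(p,(326,v),177).round(1))
for v in (216,220,224):print('nk',v,plane(p,(326,v),119).round(1))
ascii(p,280,372,200,250,4,2)
g=cv2.cvtColor(p['img'],cv2.COLOR_RGB2GRAY)
for v in (150,160,170,180,190,200,205): print(v,[int(x) for x in range(210,440) if abs(int(g[v,x+3])-int(g[v,x]))>18])
E
```

```text
m 286 [ 477.1 -201.6  177. ]
m 289 [ 475.3 -201.5  177. ]
m 292 [ 473.6 -201.3  177. ]
m 294 [ 472.4 -201.2  177. ]
nk 216 [ 494.  -203.5  119. ]
nk 220 [ 491.3 -203.2  119. ]
nk 224 [ 488.6 -202.9  119. ]
200 19 20 21 20 20 20 21 21 21 21 21 21 21 21 21 20 20 20 20 19 20 20 18
202 19 20 21 20 20 21 21 21 21 21 21 21 21 21 21 20 20 20 20 19 20 20 18
204 19 20 21 20 20 21 21 21 21 21 21 21 21 21 20 20 20 20 20 20 20 20 18
206 19 20 21 20 20 20 20 21 21 21 21 21 21 21 20 20 20 20 20 20 20 20 18
208 19 20 21 20 20 20 20 21 21 21 21 21 21 21 20 20 20 20 20 20 20 20 18
210 19 20 21 20 20 20 21 21 21 21 19 18 18 19 20 20 20 20 20 20 20 20 18
212 19 20 21 20 20 20 20 21 20 17 15 15 15 15 18 20 20 20 20 19 20 20 18
214 19 20 21 20 20 20 20 20 17 15 15 15 15 15 14 19 20 20 20 19 20 20 18
216 19 20 21 19 20 20 20 18 15 15 15 15 15 14 14 15 20 20 19 19 20 20 18
218 19 20 21 19 20 20 20 15 15 15 15 15 15 14 14 14 18 20 19 19 20 19 18
220 19 19 21 20 20 20 20 15 15 15 15 15 15 15 14 14 15 20 19 19 20 19 18
222 19 19 20 19 19 20 18 14 15 15 15 15 15 14 14 14 14 19 19 18 20 18 18
224 18 19 19 14 17
[... 535 characters left out ...]
 17 16 14 14 16  6  6 12 12 12
240 12 12 12  8  6 10 16 15 14 14 15 16 15 14 14 15 15 16  6  6 11 12 12
242 12 12 12  7  6  9 16 16 15 15 15 14 15 15 15 15 16 16  6  6 11 12 12
244 12 12 12  6  6  9 17 16 16 16 15 15 15 15 15 15 16 16  6  6 10 12 12
246 12 12 12  6  6 10 17 17 16 15 15 15 15 15 15 16 16 16  6  6  8 12 12
248 10 10 10  6  6  9 15 15 15 14 13 14 13 13 14 14 14 14  6  6  7 10 10
150 [246, 247, 248, 249, 399, 400, 401, 402]
160 [247, 248, 249, 399, 400, 401, 402]
170 [247, 248, 249, 399, 400, 401]
180 [247, 248, 249, 250, 398, 399, 400]
190 [247, 248, 249, 250, 397, 398, 399, 400]
200 [248, 249, 250, 396, 397, 398, 399]
205 [247, 248, 249, 250, 265, 266, 267, 395, 396, 397, 398]
```

Call:
arm_command(
  deltas=[
    [0.004, 0, 0, 0],
    [0.004, 0, 0, 0],
    [0.004, 0, 0, 0],
    [0, 0, 0, 0],
  ],
)

```text
time: 16.05
tool_pos: [474.8, -200.6, 155.0]
tcp_rot: [-1.571, -0.0, 3.039]
contact_force: [0.8, 0.8, -1.5]
grip_width: 27.6
```

Call:
arm_command(
  deltas=[
    [0.004, 0, 0, 0],
    [0.004, 0, 0, 0],
    [0.003, 0, 0, 0],
    [0, 0, 0, 0],
  ],
)

```text
time: 16.45
tool_pos: [463.9, -199.5, 155.3]
tcp_rot: [-1.571, -0.0, 3.039]
contact_force: [-0.4, 0.5, -0.8]
grip_width: 27.8
```

```bash
cat >> h.py <<'E'
def edges():
    p=cap('wrist');o=bot.get_obs();print(o['contact_force'].round(1),T()[:3,3].round(1),o['grip_width'])
    g=cv2.GaussianBlur(cv2.cvtColor(p['img'],cv2.COLOR_RGB2GRAY),(3,3),0).astype(int)
    c=g[60:320,322:330].mean(1); d=c[3:]-c[:-3]
    print('col326 edges',[(60+i+1,int(d[i])) for i in range(len(d)) if abs(d[i])>12 and abs(d[i])==abs(d[max(0,i-3):i+4]).max()])
    # widest rows of neck base and mouth
    for y0,y1 in((205,246),(270,304)):
        print([(y,max([x for x in range(296,326) if g[y,x]>162 and (g[y,x+1:326]<163).all()],default=0),min([x for x in range(326,360) if g[y,x]>162 and (g[y,326:x]<163).all()],default=0)) for y in range(y0,y1,2)])
    return p
E
python3 -c "
from h import *
edges()"
```

```text
[-0.3  0.2 -1.7] [ 464.2 -199.6  155.4] 27.617594237850412
col326 edges [(88, -50), (93, 52), (143, -17), (209, -39), (215, -22), (225, 13), (248, -73), (277, 20), (304, -35)]
[(205, 325, 326), (207, 325, 326), (209, 325, 326), (211, 325, 326), (213, 325, 326), (215, 325, 326), (217, 310, 342), (219, 319, 344), (221, 325, 326), (223, 321, 335), (225, 325, 326), (227, 325, 326), (229, 325, 326), (231, 325, 326), (233, 325, 326), (235, 325, 326), (237, 325, 326), (239, 325, 326), (241, 325, 326), (243, 325, 326), (245, 325, 326)]
[(270, 0, 0), (272, 0, 0), (274, 0, 0), (276, 0, 0), (278, 309, 342), (280, 307, 344), (282, 305, 346), (284, 304, 347), (286, 303, 348), (288, 303, 348), (290, 302, 349), (292, 302, 349), (294, 302, 348), (296, 303, 348), (298, 304, 347), (300, 304, 346), (302, 0, 0)]
```

Call:
arm_command(
  deltas=[
    [-0.004, 0.002, 0, 0],
    [0, 0.001, 0, 0],
    [0, 0, 0, 0],
  ],
)

```text
time: 16.8
tool_pos: [468.4, -199.8, 152.0]
tcp_rot: [-1.571, -0.0, 3.04]
contact_force: [-0.1, 0.1, -0.9]
grip_width: 27.7
```

Call:
arm_command(
  deltas=[
    [0, 0.001, 0, 0],
    [0, 0, 0, 0],
  ],
)

```text
time: 17.0
tool_pos: [468.2, -199.9, 151.1]
tcp_rot: [-1.571, -0.0, 3.04]
contact_force: [-0.1, 0.8, -0.9]
grip_width: 27.4
```

Call:
arm_command(
  deltas=[
    [0, 0.001, 0, 0],
    [0, 0, 0, 0],
  ],
)

```text
time: 17.2
tool_pos: [468.2, -199.9, 150.2]
tcp_rot: [-1.571, -0.0, 3.04]
contact_force: [0.4, -0.1, -1.0]
grip_width: 26.9
```

Call:
arm_command(
  deltas=[
    [0, 0.001, 0, 0],
    [0, 0, 0, 0],
  ],
)

```text
time: 17.4
tool_pos: [468.2, -199.9, 149.2]
tcp_rot: [-1.571, -0.0, 3.04]
contact_force: [0.4, 0.2, -1.9]
grip_width: 27.4
```

Call:
arm_command(
  deltas=[
    [0, 0.001, 0, 0],
    [0, 0, 0, 0],
  ],
)

```text
time: 17.6
tool_pos: [468.2, -199.9, 148.2]
tcp_rot: [-1.571, -0.0, 3.04]
contact_force: [-0.6, -0.2, -1.9]
grip_width: 27.3
```

Call:
arm_command(
  deltas=[
    [0, 0.0005, 0, 0],
    [0, 0, 0, 0],
  ],
)

```text
time: 17.8
tool_pos: [468.3, -199.9, 147.8]
tcp_rot: [-1.571, -0.0, 3.04]
contact_force: [-0.4, 1.0, -1.2]
grip_width: 27.5
```

Call:
arm_command(
  deltas=[
    [0, 0.001, 0, 0],
    [0, 0, 0, 0],
  ],
)

```text
time: 18.0
tool_pos: [468.2, -199.9, 146.7]
tcp_rot: [-1.571, -0.0, 3.04]
contact_force: [-0.8, -0.5, -1.3]
grip_width: 27.7
```

Call:
arm_command(
  deltas=[
    [0, 0.0005, 0, 0],
    [0, 0, 0, 0],
  ],
)

```text
time: 18.2
tool_pos: [468.3, -199.9, 146.3]
tcp_rot: [-1.571, 0.0, 3.04]
contact_force: [0.8, -0.2, -1.0]
grip_width: 27.5
```

```bash
python3 -c "
from h import *
p=edges();ascii(p,300,352,255,256)
g=cv2.cvtColor(p['img'],cv2.COLOR_RGB2GRAY)
print(g[60:250,290].tolist());print(g[60:250,360].tolist())"
```

```text
[-0.1 -0.1 -0.8] [ 468.3 -199.9  146.4] 27.73412483483865
col326 edges [(96, -47), (101, 47), (143, -16), (209, -50), (223, -24), (233, 13), (248, -72), (277, 20), (304, -35)]
[(205, 325, 326), (207, 325, 326), (209, 325, 326), (211, 320, 332), (213, 325, 326), (215, 325, 326), (217, 325, 326), (219, 325, 326), (221, 325, 326), (223, 325, 326), (225, 304, 347), (227, 304, 347), (229, 305, 346), (231, 315, 342), (233, 325, 326), (235, 325, 326), (237, 325, 326), (239, 325, 326), (241, 325, 326), (243, 325, 326), (245, 325, 326)]
[(270, 0, 0), (272, 0, 0), (274, 0, 0), (276, 0, 0), (278, 309, 342), (280, 307, 344), (282, 305, 346), (284, 304, 347), (286, 303, 347), (288, 302, 348), (290, 302, 349), (292, 302, 349), (294, 302, 348), (296, 303, 348), (298, 304, 347), (300, 304, 346), (302, 0, 0)]
255  9  9  9  9  9  9  9  9  9  9  9 10  9  9 10 10 10 10
[165, 165, 164, 163, 162, 161, 163, 163, 162, 160, 159, 159, 159, 159, 160, 160, 160, 161, 161, 160, 160, 159, 159, 159, 158, 158, 158, 159, 158, 159, 160, 160, 161, 161, 162, 162, 162, 162, 162, 163, 163, 163, 163, 164, 163, 163, 162, 16
[... 954 characters left out ...]
 162, 162, 162, 163, 163, 163, 162, 162, 162, 162, 162, 162, 161, 161, 161, 161, 160, 161, 161, 161, 161, 161, 162, 161, 161, 162, 161, 161, 162, 162, 163, 162, 162, 162, 163, 162, 161, 162, 160, 160, 160, 159, 160, 159, 159, 159, 154, 150, 150, 153, 156, 159, 159, 159, 163, 170, 174, 178, 182, 185, 186, 187, 189, 189, 191, 192, 194, 194, 194, 193, 192, 192, 192, 191, 191, 190, 190, 190, 190, 190, 191, 191, 190, 191, 191, 192, 193, 194, 196, 198, 200, 202, 204, 206, 206, 207, 208, 208, 209, 208, 209, 208, 208, 207, 207, 206, 208, 214, 219, 221, 220, 220, 219, 217, 203, 164, 136, 126, 125, 125, 125, 125, 124, 124, 124, 124, 124, 124, 123, 122, 120, 117, 114, 112, 108, 102, 94, 86, 80, 75, 74]
```

Call:
arm_command(
  deltas=[
    [0, 0.001, 0, 0],
    [0, 0, 0, 0],
  ],
)

```text
time: 18.45
tool_pos: [468.6, -199.9, 145.9]
tcp_rot: [-1.571, 0.001, 3.039]
contact_force: [-0.0, 2.2, 4.0]
grip_width: 27.6
```

Call:
arm_command(
  deltas=[
    [0, 0.001, 0, 0],
    [0, 0, 0, 0],
  ],
)

```text
time: 18.65
tool_pos: [468.8, -199.8, 145.8]
tcp_rot: [-1.57, 0.002, 3.04]
contact_force: [-2.0, 3.6, 10.8]
grip_width: 27.5
```

Call:
arm_command(
  deltas=[
    [0, 0.001, 0, 0],
    [0, 0, 0, 0],
  ],
)

```text
time: 18.85
tool_pos: [468.9, -199.8, 145.7]
tcp_rot: [-1.57, 0.003, 3.04]
contact_force: [-3.7, 3.3, 18.5]
grip_width: 27.2
```

Call:
arm_command(
  deltas=[
    [0, -0.002, 0, 0],
    [0, 0, 0, 0],
  ],
)

```text
time: 19.05
tool_pos: [468.6, -199.9, 145.9]
tcp_rot: [-1.57, 0.001, 3.04]
contact_force: [-1.2, 1.9, 7.0]
grip_width: 27.4
```

Call:
arm_command(
  deltas=[
    [0, 0, 0, 0],
    [0, 0, 0, 0],
    [0, 0, 0, 0],
    [0, 0, 0, 0],
  ],
  claw=150,
)

```text
time: 19.45
tool_pos: [468.2, -200.0, 145.0]
tcp_rot: [-1.571, -0.001, 3.04]
contact_force: [-0.3, 0.0, 0.1]
grip_width: 37.8
```

```bash
python3 -c "
from h import *
p=edges()"
```

```text
[-1.  0.  0.] [ 468.2 -200.   145.1] 38.08778482223304
col326 edges [(95, -43), (100, 50), (142, -17), (208, -51), (213, 24), (223, -23), (234, 14), (248, -70), (277, 20), (304, -34)]
[(205, 325, 326), (207, 325, 326), (209, 325, 326), (211, 316, 334), (213, 325, 326), (215, 325, 326), (217, 325, 326), (219, 325, 326), (221, 325, 326), (223, 325, 326), (225, 303, 346), (227, 303, 347), (229, 305, 346), (231, 316, 342), (233, 323, 328), (235, 325, 326), (237, 325, 326), (239, 325, 326), (241, 325, 326), (243, 325, 326), (245, 325, 326)]
[(270, 0, 0), (272, 0, 0), (274, 0, 0), (276, 0, 0), (278, 306, 342), (280, 304, 344), (282, 303, 345), (284, 302, 346), (286, 301, 347), (288, 301, 347), (290, 300, 348), (292, 300, 348), (294, 301, 347), (296, 302, 346), (298, 303, 345), (300, 303, 345), (302, 0, 0)]
```

Call:
arm_command(
  deltas=[
    [0.003, 0, 0, 0],
    [0.003, 0, 0, 0],
    [0, -0.002, 0, 0],
    [0, 0, 0, 0],
  ],
  claw=80,
)

```text
time: 19.9
tool_pos: [462.4, -199.4, 147.7]
tcp_rot: [-1.57, 0.001, 3.039]
contact_force: [-0.4, 0.1, 0.5]
grip_width: 61.7
```

Call:
arm_command(
  deltas=[
    [0, 0, 0, -5],
    [0, 0, 0, -8.5],
    [0, 0, 0, -8.5],
    [0, 0, 0, -8.5],
    [0, 0, 0, -8.5],
  ],
)

```text
time: 20.4
tool_pos: [462.5, -199.4, 147.4]
tcp_rot: [-1.57, 0.0, -2.557]
contact_force: [-0.2, -0.6, -0.5]
grip_width: 62.8
```

Call:
arm_command(
  deltas=[
    [0, 0, 0, -8.5],
    [0, 0, 0, -8.5],
    [0, 0, 0, -8.5],
    [0, 0, 0, -8.5],
    [0, 0, 0, -8.5],
  ],
)

```text
time: 20.9
tool_pos: [462.4, -199.4, 147.4]
tcp_rot: [-1.57, -0.0, -1.815]
contact_force: [-0.2, 0.3, -0.7]
grip_width: 63.0
```

Call:
arm_command(
  deltas=[
    [0, 0, 0, -7.5],
    [0, 0, 0, 0],
  ],
)

```text
time: 21.1
tool_pos: [462.4, -199.4, 147.4]
tcp_rot: [-1.571, -0.0, -1.689]
contact_force: [-0.1, 0.9, 1.2]
grip_width: 63.1
```

```bash
python3 -c "
from h import *
o=bot.get_obs();print(T().round(3),o['grip_width'],o['time'])
p=cap('wrist');ascii(p,240,412,264,304,6,3);ascii(p,200,460,130,250,8,6)"
```

```text
[[-1.18000e-01  0.00000e+00  9.93000e-01  4.62414e+02]
 [-9.93000e-01 -0.00000e+00 -1.18000e-01 -1.99376e+02]
 [ 0.00000e+00 -1.00000e+00  0.00000e+00  1.47388e+02]
 [ 0.00000e+00  0.00000e+00  0.00000e+00  1.00000e+00]] 63.054877194779465 21.1
264 11 11 11 11 11 11 11 12 11 11 11 11 11 11 11 11 11 11 11 11 11 11 11 11 11 11 11 11 11
267 11 11 11 11 12 12 12 12 12 12 12 12 12 12 12 12 12 12 12 12 12 11 11 11 11 11 11 11 11
270 11 11 11 11 11 11 11 11 11 11 11 11 11 11 11 12 11 11 11 11 11 11 11 11 11 11 11 11 11
273 10 10 10 11 11 11 11 11 11 11 11 11 11 11 11 11 11 11 11 11 11 11 11 11 11 11 11 10 10
276 10  8  6  7 18 17 16 15 15 15 11 11 11 11 11 11 11 12 14 14 15 15 16 17 18  7  6  7 10
279 11  8  5  5 22 22 22 22 22 23 14 13 13 13 13 13 13 21 22 22 22 22 22 22 22  9  5  7 10
282 11  8  5  6 22 21 22 22 22 22 20 13 13 13 13 13 13 22 22 22 22 22 22 22 22 19  5  7 10
285 10  9  5 10 22 22 22 21 22 22 22 13 13 13 13 13 14 22 22 22 22 22 22 22 22 21  5  7 10
288 10  9  5 17 22 21 22 21 22 22 22 21 13 13 13 13 22 22 21 22 22 22 22 22 22 22  5  7 10
291 10 10  6 21 22 22 22 22 22 22 22
[... 1778 characters left out ...]
2 22 22 22 22 22 18 20 20 19 19 14 14 16 20 20 20 21 19 18 15 16 15 15 15 15 15 15
214 23 23 22 23 22 22 22 22 22 22 22 19 20 20 19 13 14 14 14 16 20 20 21 19 18 15 16 15 15 15 15 15 15
220 17 19 21 23 22 22 22 22 22 22 22 18 20 20 19 13 14 14 14 15 20 21 20 19 18 15 16 15 15 15 12 12 11
226  7  7  7 22 22 22 20 13 11 22 22 19 20 21 15 14 14 14 14 14 20 21 20 11 12 13 15 15 15 11  5  5  5
232  7  7  7 22 17 13 13 13  7 22 22 22 20 21 15 14 15 15 15 15 21 20 20  7 11 12 12 12 15  9  5  5  5
238  6 11  8 21 12 12 12 10  7 22 21 22 19 16 15 14 14 15 15 14 20 20 19  6  6 12 12 12 13  6  8  5  5
244  6  9  9 12 12 12 12  7  7 22 22 22 21 17 21 20 14 14 14 16 19 19 19  6  6 11 12 12 12  8  8  8  5
```

Call:
arm_command(
  deltas=[
    [0, 0, 0.006, 0],
    [0.001, 0, 0.007, 0],
    [0, 0, 0, 0],
  ],
)

```text
time: 21.45
tool_pos: [476.2, -202.3, 147.4]
tcp_rot: [-1.57, -0.0, -1.691]
contact_force: [-0.1, -0.4, 0.1]
grip_width: 63.4
```

Call:
arm_command(
  deltas=[
    [0, 0, 0, 0],
    [0, 0, 0, 0],
    [0, 0, 0, 0],
  ],
  claw=120,
)

```text
time: 21.75
tool_pos: [474.9, -201.8, 147.3]
tcp_rot: [-1.571, 0.0, -1.691]
contact_force: [-0.2, 0.8, 0.1]
grip_width: 49.4
```

Call:
arm_command(
  deltas=[
    [0, 0, 0, 0],
    [0, 0, 0, 0],
  ],
  claw=140,
)

```text
time: 21.95
tool_pos: [475.0, -201.9, 147.4]
tcp_rot: [-1.571, -0.0, -1.69]
contact_force: [-0.2, 0.8, 0.3]
grip_width: 42.1
```

Call:
arm_command(
  deltas=[
    [0, 0, 0, 0],
    [0, 0, 0, 0],
  ],
  claw=155,
)

```text
time: 22.15
tool_pos: [475.1, -201.9, 147.4]
tcp_rot: [-1.571, -0.0, -1.69]
contact_force: [-0.2, -0.1, -0.7]
grip_width: 36.2
```

Call:
arm_command(
  deltas=[
    [0, 0, 0, 0],
    [0, 0, 0, 0],
  ],
  claw=168,
)

```text
time: 22.35
tool_pos: [475.1, -201.9, 147.3]
tcp_rot: [-1.571, -0.0, -1.69]
contact_force: [-0.6, -0.0, 0.1]
grip_width: 31.7
```

```bash
python3 -c "
from h import *
p=edges();ascii(p,280,376,264,304,4,3);ascii(p,200,460,150,250,8,6)"
```

```text
[ 0.4 -0.8  0.3] [ 475.1 -201.9  147.3] 31.5040080342706
col326 edges [(107, -55), (153, 18), (201, -52), (231, 70), (239, -61), (248, -47), (277, 24), (283, 69), (301, -104)]
[(205, 311, 336), (207, 308, 339), (209, 306, 341), (211, 305, 343), (213, 304, 344), (215, 303, 345), (217, 302, 346), (219, 301, 346), (221, 300, 347), (223, 300, 347), (225, 300, 347), (227, 300, 347), (229, 0, 347), (231, 325, 347), (233, 325, 326), (235, 325, 326), (237, 325, 326), (239, 325, 326), (241, 310, 331), (243, 306, 334), (245, 304, 337)]
[(270, 0, 0), (272, 0, 0), (274, 0, 0), (276, 0, 0), (278, 306, 337), (280, 309, 334), (282, 314, 328), (284, 325, 326), (286, 325, 326), (288, 325, 326), (290, 325, 326), (292, 325, 326), (294, 325, 326), (296, 325, 326), (298, 325, 326), (300, 325, 326), (302, 0, 0)]
264 11 11 11 11 11 11 11 11 11 11 11 11 11 11 11 11 11 11 11 11 11 11 11 11
267 11 11 11 11 11 11 11 11 11 11 11 11 11 11 11 11 11 11 11 11 11 11 11 11
270 11 11 11 11 11 11 11 11 11 11 11 11 11 11 11 11 11 11 11 11 11 11 11 11
273 11 11 11 11 11 11 11 11 11 11 11 11 11 11 11 11 11 11 11 11 11 11 
[... 1816 characters left out ...]
2 22 22 22 19 21 20 19 19 13 13 14 14 20 20 20 19 17 15 16 15 15 15 15 15 15 15 15
216 23 23 22 22 22 22 22 22 22 19 21 20 19 13 13 13 13 14 14 19 20 19 17 15 16 15 15 15 15 15 15 15 10
222  8  8  9  9  9 10 11 11 12 19 21 21 20 12 13 13 13 14 13 21 18 19 17 14  8  8  7  7  6  6  6  6  5
228  7  7  7  7  7  7  7  7  7 17 12 12 12 14 13 13 13 13 14 20 10 12 13 11  6  6  5  5  5  5  5  5  5
234  7  7  7  7  7  6  6  6  6 12 12 12 10 15 22 22 22 16 15 19  6 12 12  8  5  5  5  5  5  5  5  5  5
240  6  6  6  6  6  6  6  6  9 12 12  8 11 22 17 14 15 21 18 19  6 12 12  9  9  5  5  5  5  5  5  5  5
246  7  7  7  7  7  7  7  7  9 12 12  6 18 14 14 14 14 14 22 18  6 12 12  8 13  6  6  6  6  6  6  6  6
```

Call:
arm_command(
  deltas=[
    [-0.003, 0, 0, 0],
    [0, 0, 0, 0],
  ],
)

```text
time: 22.6
tool_pos: [475.5, -198.5, 147.3]
tcp_rot: [-1.571, 0.0, -1.69]
contact_force: [-0.9, 0.4, 0.6]
grip_width: 31.0
```

Call:
arm_command(
  deltas=[
    [0, 0, 0, 0],
    [0, 0, 0, 0],
    [0, 0, 0, 0],
  ],
  claw=178,
)

```text
time: 22.9
tool_pos: [475.4, -198.9, 147.3]
tcp_rot: [-1.571, -0.0, -1.69]
contact_force: [0.2, 0.4, 0.8]
grip_width: 28.4
```

Call:
arm_command(
  deltas=[
    [0, 0, 0, 0],
    [0, 0, 0, 0],
    [0, 0, 0, 0],
  ],
  claw=150,
)

```text
time: 23.2
tool_pos: [475.5, -198.9, 147.3]
tcp_rot: [-1.571, -0.0, -1.69]
contact_force: [0.5, -0.5, 0.8]
grip_width: 37.7
```

Call:
arm_command(
  deltas=[
    [0, 0, 0, 0],
    [0, 0, 0, 0],
    [0, -0.01, 0, 0],
    [0, -0.03, 0, 0],
    [0, -0.04, 0, 0],
  ],
  claw=80,
)

```text
time: 23.7
tool_pos: [474.6, -198.4, 227.5]
tcp_rot: [-1.574, 0.001, -1.69]
contact_force: [1.5, -0.2, -0.5]
grip_width: 62.9
```

Call:
arm_command(
  deltas=[
    [0, -0.03, 0, 0],
    [0, 0, 0, 0],
  ],
)

```text
time: 23.9
tool_pos: [477.3, -199.9, 262.6]
tcp_rot: [-1.562, -0.004, -1.69]
contact_force: [0.2, -0.2, 0.6]
grip_width: 62.9
```

```bash
python3 - <<'E'
from h import *
o=bot.get_obs();print(T().round(3),o['time'])
p=cap('wrist');s=cap('side');c=cap('scene')
finds(p,['jaw_centre','levers','tip_left','tip_right','flask','flask_mouth'])
a=np.zeros((600,800,3),np.uint8)
a[:400,:640]=p['img']
a[400:,:220]=cv2.resize(s['img'][120:200,320:408],(220,200))
a[400:,230:450]=cv2.resize(c['img'][110:190,240:328],(220,200))
a[400:,460:680]=cv2.resize(p['img'][150:310,240:416],(220,200))
cv2.imwrite('pics/m.png',a[...,::-1])
E
```

```text
[[-1.19000e-01  8.00000e-03  9.93000e-01  4.77288e+02]
 [-9.93000e-01 -5.00000e-03 -1.19000e-01 -1.99926e+02]
 [ 4.00000e-03 -1.00000e+00  9.00000e-03  2.62585e+02]
 [ 0.00000e+00  0.00000e+00  0.00000e+00  1.00000e+00]] 23.9
jaw_centre [([606.0, -213.0, 147.0], 0.72), ([438.0, -11.0, 8.0], 0.69)]
levers [([603.0, -215.0, 154.0], 0.91), ([480.0, -188.0, 108.0], 0.54)]
tip_left [([597.0, -197.0, 158.0], 0.71)]
tip_right [([570.0, -227.0, 155.0], 0.97)]
flask [([481.0, -187.0, 106.0], 0.84)]
flask_mouth [([477.0, -191.0, 111.0], 0.86)]
```

View pics/m.png

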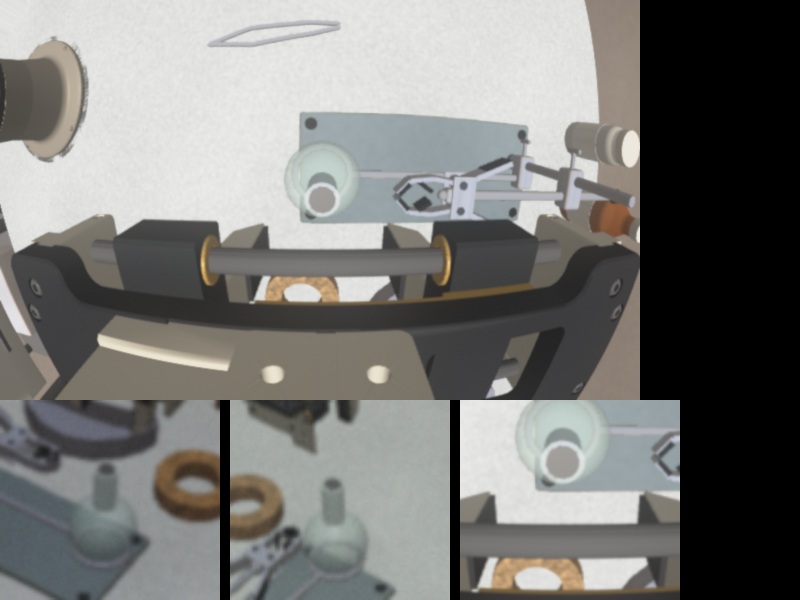

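```bash
python3 - <<'E'
from h import *
p=cap('wrist')
print(T()[:3,3])
for n,u,z in [('tip',(396,195),145),('pinL',(463,185),155),('pinR',(461,213),155),('levL0',(480,176),150),('levL1',(510,160),150),('rodend',(630,200),145),('boss',(570,187),150),('mouth',(322,200),175),('bulb',(322,178),77),('ringbar',(365,175),45),('ringbar2',(500,178),45),('pl1',(302,113),14),('pl2',(528,128),14),('pl3',(302,221),14),('pl4',(518,220),14)]:
    print(n,plane(p,u,z).round(1))
for nm in('jaw_left','jaw_right'):
  for d in vision.regions_of(p,nm)[:2]:
    ys,xs=np.where(d['mask']);print(nm,d['confidence'].__round__(2),len(xs),xs.min(),xs.max(),ys.min(),ys.max(), 'at xmax y',ys[xs>xs.max()-4].mean(),plane(p,(xs.max(),ys[xs>xs.max()-4].mean()),150).round(0),plane(p,(xs.min(),ys[xs<xs.min()+4].mean()),145).round(0))
E
```

```text
[ 475.30333812 -198.80842659  256.71551149]
tip [ 538.7 -206.   145. ]
pinL [ 599.6 -201.5  155. ]
pinR [ 597.5 -227.5  155. ]
levL0 [ 619.9 -196.3  150. ]
levL1 [ 654.3 -184.1  150. ]
rodend [ 880.5 -253.2  145. ]
boss [ 740.7 -219.6  150. ]
mouth [ 474.3 -194.8  175. ]
bulb [ 473.1 -196.2   77. ]
ringbar [ 523.3 -204.6   45. ]
ringbar2 [ 707.  -227.7   45. ]
pl1 [ 456.  -122.2   14. ]
pl2 [ 779.7 -165.5   14. ]
pl3 [ 437.1 -263.1   14. ]
pl4 [ 763.6 -305.8   14. ]
jaw_left 0.81 1178 400 519 160 198 at xmax y 165.85714285714286 [ 665. -191.  150.] [ 543. -203.  145.]
jaw_right 0.94 713 398 484 197 220 at xmax y 217.84615384615384 [ 625. -238.  150.] [ 540. -211.  145.]
```

Both side views show the flask standing upright in the ring. The wrist view has the jaw tips at (396,195) and the left lever running from (480,176) to (510,160). Next is the clamp.

Call:
arm_command(
  deltas=[
    [0, 0, 0, 5],
    [0, 0, 0, 8.5],
    [0, 0, 0, 8.5],
    [0, 0, 0, 8.5],
    [0, 0, 0, 8.5],
  ],
  claw=0,
)

```text
time: 25.0
tool_pos: [475.5, -198.9, 257.2]
tcp_rot: [-1.571, -0.0, -2.377]
contact_force: [-0.2, -0.0, -0.2]
grip_width: 91.2
```

Call:
arm_command(
  deltas=[
    [0, 0, 0, 8.5],
    [0, 0, 0, 8.5],
    [0, 0, 0, 8.5],
    [0, 0, 0, 8.5],
    [0, 0, 0, 8.5],
  ],
)

```text
time: 25.5
tool_pos: [475.5, -198.9, 257.2]
tcp_rot: [-1.571, -0.0, -3.119]
contact_force: [0.2, -0.5, -1.1]
grip_width: 92.1
```

Call:
arm_command(
  deltas=[
    [0, 0, 0, 8.1],
    [-0.02, 0, 0, 0],
    [-0.04, 0, 0, 0],
    [-0.04, 0, 0, 0],
    [-0.04, 0, 0, 0],
  ],
)

```text
time: 26.0
tool_pos: [616.0, -214.7, 257.4]
tcp_rot: [-1.571, 0.0, 3.029]
contact_force: [0.7, -1.0, -0.0]
grip_width: 91.9
```

Call:
arm_command(
  deltas=[
    [-0.02, 0, 0, 0],
    [-0.006, 0, 0, 0],
    [0, 0, 0, 0],
    [0, 0, 0, 0],
  ],
)

```text
time: 26.4
tool_pos: [639.6, -217.5, 257.4]
tcp_rot: [-1.571, -0.001, 3.029]
contact_force: [0.7, -0.5, -0.2]
grip_width: 91.4
```

```bash
python3 - <<'E'
from h import *
o=bot.get_obs();print(T().round(3),o['time'],o['joint_positions'].round(2))
p=cap('wrist')
finds(p,['jaw_centre','levers','jaw_left','jaw_right','stand'],1)
iT=np.linalg.inv(T())
from numpy import *
for nm in('jaw_left','jaw_right','levers'):
  for d in vision.regions_of(p,nm)[:2]:
    ys,xs=where(d['mask']);print(nm,round(d['confidence'],2),len(xs),xs.min(),xs.max(),ys.min(),ys.max())
    for y in range(ys.min(),ys.max(),8):
        r=xs[ys==y]
        if len(r): print('  ',y,r.min(),r.max(),(iT@r_[plane(p,(r.min(),y),155),1])[[0,2]].round(0),(iT@r_[plane(p,(r.max(),y),155),1])[[0,2]].round(0))
E
```

```text
[[-9.94000e-01 -1.00000e-03 -1.12000e-01  6.39602e+02]
 [ 1.12000e-01  0.00000e+00 -9.94000e-01 -2.17497e+02]
 [ 1.00000e-03 -1.00000e+00 -0.00000e+00  2.57354e+02]
 [ 0.00000e+00  0.00000e+00  0.00000e+00  1.00000e+00]] 26.4 [-0.44  0.62  1.   -0.    1.52  1.24]
jaw_centre [([637.0, -223.0, 148.0], 0.62)]
levers [([638.0, -225.0, 150.0], 0.7)]
jaw_left [([633.0, -194.0, 151.0], 0.77)]
jaw_right [([627.0, -243.0, 155.0], 0.86)]
stand [([663.0, -223.0, 16.0], 0.58)]
jaw_left 0.95 817 285 327 174 297
   174 291 294 [-22. -28.] [-22. -26.]
   182 287 298 [-15. -32.] [-15. -23.]
   190 290 300 [ -8. -29.] [ -8. -21.]
   198 294 304 [ -1. -26.] [ -1. -18.]
   206 296 307 [  6. -25.] [  6. -15.]
   214 301 311 [ 13. -21.] [ 13. -12.]
   222 305 315 [ 20. -17.] [20. -9.]
   278 310 319 [ 76. -14.] [76. -5.]
   286 310 327 [ 84. -14.] [84.  2.]
   294 318 327 [93. -7.] [93.  2.]
jaw_left 0.74 5287 286 374 0 297
   0 327 339 [-169.    2.] [-169.   11.]
   8 327 338 [-161.    2.] [-161.   11.]
   16 327 338 [-154.    2.] [-154.   11.]
   24 327 337 [-147.    2.] [-147.   10.]
   32 326 338 [-1
[... 2313 characters left out ...]
298 361 [  8. -23.] [ 8. 31.]
   216 303 355 [ 15. -19.] [15. 26.]
   224 306 352 [ 22. -16.] [22. 23.]
   232 307 353 [ 30. -16.] [30. 25.]
   240 307 351 [ 37. -16.] [37. 23.]
   248 309 344 [ 45. -14.] [45. 17.]
   280 309 346 [ 78. -15.] [78. 20.]
   288 311 344 [ 87. -13.] [87. 18.]
levers 0.57 779 285 327 174 296
   174 291 294 [-22. -28.] [-22. -26.]
   182 286 298 [-15. -33.] [-15. -23.]
   190 290 301 [ -8. -29.] [ -8. -20.]
   198 294 304 [ -1. -26.] [ -1. -18.]
   206 297 307 [  6. -24.] [  6. -15.]
   214 301 311 [ 13. -21.] [ 13. -12.]
   222 306 314 [ 20. -16.] [20. -9.]
   278 311 318 [ 76. -13.] [76. -6.]
   286 310 326 [ 84. -14.] [84.  1.]
   294 318 326 [93. -7.] [93.  1.]
```

Call:
arm_command(
  deltas=[
    [-0.002, 0.02, 0.004, 0],
    [0, 0.04, 0, 0],
    [0, 0.035, 0, 0],
    [0, 0.02, 0, 0],
    [0, 0.008, 0, 0],
  ],
)

```text
time: 27.35
tool_pos: [640.7, -221.2, 131.5]
tcp_rot: [-1.572, -0.004, 3.029]
contact_force: [0.1, 0.7, -0.5]
grip_width: 91.9
```

Call:
arm_command(
  deltas=[
    [0, 0, 0, 0],
    [0, 0, 0, 0],
    [0, 0, 0, 0],
    [0, 0, 0, 0],
  ],
  claw=110,
)

```text
time: 27.75
tool_pos: [642.9, -222.0, 136.0]
tcp_rot: [-1.57, 0.003, 3.029]
contact_force: [2.6, 0.4, 0.6]
grip_width: 64.7
```

Call:
arm_command(
  deltas=[
    [0, 0, 0, 0],
    [0, 0, 0, 0],
    [0, 0, 0, 0],
    [0, 0, 0, 0],
  ],
  claw=172,
)

```text
time: 28.15
tool_pos: [642.7, -222.1, 135.6]
tcp_rot: [-1.57, 0.003, 3.029]
contact_force: [1.9, 0.6, 5.4]
grip_width: 32.8
```

```bash
python3 - <<'E'
from h import *
from numpy import *
o=bot.get_obs();print(T().round(3)[:,3],o['time'],o['grip_width'],o['contact_force'])
iT=linalg.inv(T())
p=cap('wrist')
for nm in('jaw_left','jaw_right'):
  for d in vision.regions_of(p,nm)[:2]:
    ys,xs=where(d['mask']);print(nm,round(d['confidence'],2),len(xs),xs.min(),xs.max(),ys.min(),ys.max())
    for y in range(ys.min(),ys.max(),6):
        r=xs[ys==y]
        if len(r): print('  ',y,r.min(),r.max(),(iT@r_[plane(p,(r.min(),y),150),1])[[0,2]].round(0),(iT@r_[plane(p,(r.max(),y),150),1])[[0,2]].round(0))
ascii(p,250,402,250,306,4,3)
E
```

```text
[ 642.736 -222.119  135.649    1.   ] 28.15 32.79729316274471 [1.93214506 0.59257566 5.37004842]
jaw_left 0.62 671 287 305 223 300
   223 295 301 [-20. -14.] [-20. -11.]
   229 289 302 [-17. -17.] [-17. -10.]
   235 287 302 [-14. -18.] [-14. -11.]
   241 287 302 [-11. -18.] [-11. -11.]
   247 292 302 [ -8. -15.] [ -8. -11.]
   277 293 301 [  9. -16.] [  9. -12.]
   283 291 303 [ 12. -17.] [ 12. -11.]
   289 290 304 [ 16. -18.] [ 16. -10.]
   295 292 305 [ 20. -17.] [ 19. -10.]
jaw_right 0.75 812 340 366 224 300
   224 349 358 [-19.  11.] [-19.  16.]
   230 348 363 [-16.  11.] [-16.  18.]
   236 348 365 [-13.  11.] [-13.  19.]
   242 347 365 [-10.  11.] [-10.  19.]
   248 348 360 [-7. 11.] [-7. 17.]
   278 344 358 [ 9. 10.] [ 9. 17.]
   284 343 360 [13.  9.] [13. 18.]
   290 342 358 [16.  9.] [16. 17.]
   296 340 355 [20.  8.] [20. 16.]
250  5 10 11  7  7  7  7  7  7  7  8  8  8  7  8  8  8  8  8  8  8  8  8  8  8  8  8  8  7  7  7  7  7  7  7  8 14  5
253  5 11 10  9  8  9  8  8  8  8  8  8  8  8  8  8  8  8  8  8  8  8  8  8  8  8  8  8  8  9  9  9  9  9  9  9 14  6
256  6 13 10  9 
[... 1289 characters left out ...]
 4  4  4  4  9 10 10  7  6  5 19 20 16 13 15 13 17 17 17 16 14 15 13 15 20 20  8  6  7  9 11 11  6  4  5  4  6
292  6  5  4  4  4  9 10 10  7  6 10 19 20 17 13 15 14 17 17 17 16 15 15 12 16 20 19 10  8  7 10 11 11  6  4  4  4  6
295  6  5  4  4  4  8 10 10  7  6 13 19 20 18 11 13 12 17 18 17 16 13 14 11 18 20 19 14 11  7 10 11 11  5  4  5  6  7
298  7  6  4  4  4  8 10 10  7  7 19 20 20 18 15 19 14 17 17 17 16 17 18 12 18 20 20 14 13  7 10 11 11  5  4  8  9  9
301  8  8  8  8  8  8  9  9  8  8 14 15 15 15 12 15 10 15 15 15 13 12 16 10 15 15 15 12 11  8  9  9  9  8  8  8  9  8
304  5  5  5  6  6  6  6  7  7  7  7  8  8  8  8  8  8  8  8  8  8  8  8  8  8  8  8  8  7  7  7  7  6  6  6  5  5  5
```

Call:
arm_command(
  deltas=[
    [0.003, 0, 0, 0],
    [0.006, 0, 0, 0],
    [0.008, 0, 0, 0],
    [0.008, 0, -0.001, 0],
    [0, 0, 0, 0],
  ],
  claw=176,
)

```text
time: 28.8
tool_pos: [616.7, -217.7, 135.5]
tcp_rot: [-1.571, 0.0, 3.029]
contact_force: [-1.6, 1.1, 7.4]
grip_width: 28.5
```

```bash
cat > chk.py <<'E'
from h import *
o=bot.get_obs();print(T().round(3)[:3,3],o['time'],o['grip_width'],o['contact_force'])
for cn in('scene','side'):
    p=cap(cn);print(cn)
    finds(p,['tip_left','tip_right','jaw_centre','flask'],1)
    for nm in('jaw_left','jaw_right'):
        for d in vision.regions_of(p,nm)[:1]:
            ys,xs=np.where(d['mask']);print(nm,round(d['confidence'],2),len(xs),xs.min(),xs.max(),ys.min(),ys.max())
E
python3 chk.py
```

```text
[ 616.684 -217.66   135.487] 28.8 28.50978588556917 [-1.55084376  1.10699193  7.37137863]
scene
tip_left []
tip_right []
jaw_centre [([716.0, -232.0, 150.0], 0.82)]
flask [([309.0, 237.0, 64.0], 0.94)]
side
tip_left []
tip_right [([519.0, 193.0, 49.0], 0.4)]
jaw_centre [([568.0, -220.0, 148.0], 0.85)]
flask [([774.0, 249.0, 60.0], 0.84)]
jaw_left 0.46 162 322 347 138 158
jaw_right 0.57 74 340 355 138 144
```

```bash
python3 - <<'E'
from h import *
s=cap('side');c=cap('scene')
sx=np.array([.992,-.129,0]);sy=np.array([.129,.992,0]);ring=np.array([475.5,-198,0])
for p in(s,c):
  for t in(20,45):
    for yy in(-22,0,22):
        X=ring+sx*(100-t-14)+sy*yy+[0,0,145];q=p['camera_matrix']@(np.linalg.inv(p['c2w'])@np.r_[X,1])[:3];print(t,yy,(q[:2]/q[2]).round(0),end=' ')
  print()
ascii(s,312,380,128,172,3,2)
E
```

```text
20 -22 [347. 142.] 20 0 [343. 146.] 20 22 [338. 150.] 45 -22 [354. 145.] 45 0 [350. 149.] 45 22 [346. 153.] 
20 -22 [261. 160.] 20 0 [267. 163.] 20 22 [273. 166.] 45 -22 [267. 156.] 45 0 [272. 158.] 45 22 [278. 161.] 
128  3  3  2  3  2  2  5  5  7  9 10 10 10 10  9  9  7  6  5  5  5  5  4
130  3  3  3  5  2  2  7  5  5  8 10 10 10 10 10  9  9  8  7  6  5  5  4
132  3  3  3  5  2  5  9  8  5  5  7  9 10 10 10 10 10 10 10  9  8  6  5
134  3  3  4  4  4  7 10 11  8  6  5  6  8  9  9 10 10  9  9  9  7  5  5
136  3  4  5  6  9  7  7 12  8 10  6  6  6  5  6  7  7  6  6  5  5  5  5
138  6  6  6  5  9 10 11 11 11  9  7  8  8  7  6  5  5  5  5  5  5  5  5
140  6  6  6  5  5  9 11  9 11  7  6  5  3  6  5  5  5  5  5  5  5  6 11
142  7  7  7  6  6  6  8 10 10  9 11  8  2  5  3  5  5  5  6  7 10 13 14
144  8  9 12 10 12  9  6  8  7  9 14 11  8 12  3  9 10 11 13 13 14 14 14
146  8  8 10 13 14 13  8  7 10 10 14 14 14 14  9 12  8  7 13 14 14 14 14
148  8  8  8 10 12 14 11  9 10  8 14 14 14 14 14 13  8  6 12 14 14 14 14
150  8  8  8  8  9 11 13 12  7  9 13 13 14 14 14 12 11 10 11 14 14 14 14
152  9  8  8  8  8  8  9 13 10  7  7  6 14 14 14 12 10 10 11 14 14 14 14
154 10  9  8  8  8  8  8  9 11  8  6  6 14 14 14 12 10  9 11 14 14 14 14
156  8  9  9  8  8  8  8  8  9 10  9  9 14 14 14 11 10  9 11 14 14 14 14
158  8  7  9  9  8  8  8  8  8  8 10 12 14 14 13 11  9  9 11 14 14 14 14
160  8  8  8  8  9  9  8  8  8  8  8  9 11 13 13 11 10  9 11 13 14 14 14
162  8  8  8  8  8  9  9  8  8  8  8  8  9 10 13 11 10  9 12 13 13 14 14
164  9  8  8  8  8  8  8  9  9  8  8  8  9 10 12 12 11 12 13 13 12 14 14
166  8  8  8  8  8  8  8  8 10  9  8  8  9 11 11 12 13 14 14 13 12 14 14
168  8  8  8  8  8  8  8  8  8  9 10  9  9 10 11 12 12 12 13 13 12 13 14
170  8  8  8  8  8  8  9  9  9  8  8 10  9 10 11 12 12 12 12 11 11 12 14
```

The side image matches jaws about 44 mm apart at roughly 45 mm of travel. I'll continue forward.

Call:
arm_command(
  deltas=[
    [0.005, 0, 0, 0],
    [0.008, 0, 0, 0],
    [0.008, 0, -0.0005, 0],
    [0.008, 0, 0, 0],
    [0.005, 0, -0.0005, 0],
  ],
)

```text
time: 30.1
tool_pos: [583.9, -213.3, 135.5]
tcp_rot: [-1.57, 0.002, 3.029]
contact_force: [2.7, -1.2, 5.9]
grip_width: 29.0
```

Call:
arm_command(
  deltas=[
    [0.006, 0, 0, 0],
    [0.006, 0, 0, 0],
    [0, 0, 0, 0],
  ],
)

```text
time: 30.4
tool_pos: [571.3, -211.8, 135.5]
tcp_rot: [-1.57, 0.001, 3.029]
contact_force: [-1.5, 2.1, 7.7]
grip_width: 28.4
```

```bash
python3 - <<'E'
from h import *
s=cap('side');o=bot.get_obs();print(T()[:3,3],o['contact_force'],o['grip_width'],o['time'])
ascii(s,318,380,128,172,3,2)
E
```

```text
[ 571.34085742 -211.80761459  135.44908753] [-1.74279981  0.92432936  7.69875568] 28.691628450090427 30.45
128  3  3  4  5  6  7  4  5  5  5  3  8 10  9  7  6  5  5  5  5  5
130  3  3  3  3  4  5  3  4  5  9  8 10 10 10 10  9  7  6  5  5  6
132  3  3  3  3  3  2  3  3  4  9 10 10 10 10 10 10 10 10  8  6  6
134  3  3  3  3  2  3  3  2  3  6  8  9  9 10 10  9  9  9  7  5  5
136  3  3  3  3  3  5  4  2  4  5  5  6  6  7  7  6  6  5  5  5  5
138  3  3  3  3  3  5  4  4  7  6  6  5  5  5  5  5  5  5  5  5  6
140  5  3  3  3  3  5  4  6  8  9 10  6  6  5  5  5  5  5  5  6 11
142  7  6  4  3  5  5  9  8  7 11 10  9  8  6  5  5  6  7 10 13 14
144  7  7  6  6  6  6  7 11 10 11 11 10  8  8  9 10 12 14 14 14 14
146  8  7  7  6  6  5  4  8 11  8 11  9  6  7  7  7  8 12 14 14 14
148  8  8  7  6  6  6  6  6  8  9 10  9 10 11  7  6  7  8 14 14 14
150  8  8  8  8 10  9 13  9  6  7  8  8 13 12  8 10  7  7 14 14 14
152  8  9  8  8  9 12 14 13 10  6  9 12 13 11  9 10  9  9 14 14 14
154  8  8  8  8  8  9 12 14 12  9  7 12 12 12 10 10 10 14 14 14 14
156  9  8  9  9  8  8  8 11 13 13  8  9 12 10  9  9 11 14 14 14 14
158  9  9  9  8  8  8  8  9 10 13 12  7  9  6  7  9 11 13 14 14 14
160  8  8 10  9  8  8  8  9  8  9 11  9  6  6  8  9 11 13 14 14 14
162  8  8  8  9  9  8  9  8  9  8  9 10  9  8  8 10 12 13 13 14 14
164  8  9  8  8  9  9  9  8  8  9  9 10 11 12 11 12 13 13 12 14 14
166  8  8  8  9  8  8  9  9  8  9  9 10 11 12 13 14 14 13 12 14 14
168  8  8  9  8  8  8  8  9  9  9  9 10 11 12 12 13 13 13 12 13 14
170  8  8  8  8  8  8  8  8  8 10  9 10 11 11 12 12 11 12 11 13 14
```

Call:
arm_command(
  deltas=[
    [0.003, 0, 0, 0],
    [0.003, 0, 0, 0],
    [0, 0, 0, 0],
  ],
)

```text
time: 30.75
tool_pos: [565.9, -211.2, 135.5]
tcp_rot: [-1.57, 0.002, 3.029]
contact_force: [0.2, 0.4, 7.2]
grip_width: 28.8
```

Call:
arm_command(
  deltas=[
    [0.002, 0, 0, 0],
    [0, 0, 0, 0],
  ],
)

```text
time: 30.95
tool_pos: [565.1, -211.1, 135.5]
tcp_rot: [-1.57, 0.004, 3.029]
contact_force: [5.0, -0.2, 4.5]
grip_width: 28.3
```

Call:
arm_command(
  deltas=[
    [0.002, 0, 0, 0],
    [0, 0, 0, 0],
  ],
)

```text
time: 31.15
tool_pos: [564.3, -211.0, 135.6]
tcp_rot: [-1.57, 0.007, 3.029]
contact_force: [10.1, 0.1, 1.7]
grip_width: 28.6
```

Call:
arm_command(
  deltas=[
    [-0.0025, 0, 0, 0],
    [0, 0, 0, 0],
  ],
)

```text
time: 31.35
tool_pos: [564.7, -211.0, 135.4]
tcp_rot: [-1.57, 0.001, 3.029]
contact_force: [1.4, 0.3, 6.8]
grip_width: 28.4
```

Call:
arm_command(
  deltas=[
    [0, 0, 0, 0],
    [0, 0, 0, 0],
  ],
  claw=150,
)

```text
time: 31.55
tool_pos: [564.3, -211.1, 135.3]
tcp_rot: [-1.57, 0.001, 3.029]
contact_force: [-0.5, 0.5, 6.8]
grip_width: 36.6
```

Call:
arm_command(
  deltas=[
    [0, 0, 0, 0],
    [0, 0, 0, 0],
  ],
  claw=125,
)

```text
time: 31.75
tool_pos: [563.7, -211.0, 135.1]
tcp_rot: [-1.57, -0.001, 3.029]
contact_force: [-1.1, -0.3, 7.2]
grip_width: 45.7
```

Call:
arm_command(
  deltas=[
    [0, 0, 0, 0],
    [0, 0, 0, 0],
  ],
  claw=100,
)

```text
time: 31.95
tool_pos: [563.5, -211.0, 134.8]
tcp_rot: [-1.57, -0.001, 3.029]
contact_force: [-1.7, -0.7, 5.8]
grip_width: 55.3
```

Call:
arm_command(
  deltas=[
    [0, 0, 0, 0],
    [0, 0, 0, 0],
    [0, 0, 0, 0],
  ],
  claw=30,
)

```text
time: 32.25
tool_pos: [563.7, -210.7, 133.8]
tcp_rot: [-1.571, -0.001, 3.029]
contact_force: [0.4, -0.0, 0.2]
grip_width: 75.3
```

```bash
cat > fin.py <<'E'
from h import *
s=cap('side');c=cap('scene');o=bot.get_obs();print(T()[:3,3],o['contact_force'],o['grip_width'],o['time'])
sx=np.array([.992,-.129,0]);sy=np.array([.129,.992,0]);ring=np.array([475.5,-198,0])
for p in(s,c):
  for n,X in dict(tip=ring-sx*14+[0,0,145],mouth=ring+[0,0,175],bulb=ring+[0,0,77]).items():
    q=p['camera_matrix']@(np.linalg.inv(p['c2w'])@np.r_[X,1])[:3];print(n,(q[:2]/q[2]).round(0),end=' ')
  print()
ascii(s,330,384,128,170,2,2)
ascii(c,262,312,128,176,2,2)
for nm in ('jaw_left','jaw_right','flask'):
  for p in(s,c):
    for d in vision.regions_of(p,nm)[:3]:
        ys,xs=np.where(d['mask']);print(nm,round(d['confidence'],2),len(xs),xs.min(),xs.max(),ys.min(),ys.max())
E
python3 fin.py
```

```text
[ 563.88888065 -210.80279718  133.89961812] [-0.11629529 -0.14659741 -0.07269268] 80.16150736595947 32.35
tip [366. 157.] mouth [362. 147.] bulb [360. 171.] 
tip [283. 149.] mouth [280. 144.] bulb [282. 167.] 
128  7  7  7 10  7  4  3  5  5  5  8 10  9  9  8  7  6  5  5  5  5  6  5  5  5  6  8
130  5  6  7  7  3  4  3  5  4  5  9 10 10 10 10 10  9  8  7  7  6  5  5  5  6  6  8
132  3  3  5  4  4  5  4  4  4  6  9 10 10 10 10 10 10 10 10 10  9  8  6  6  6  5  7
134  3  3  3  3  7  6  4  2  3  6  8  9 10 10 10 10  9  9  9  9  8  7  6  5  5  5  8
136  3  3  3  3  4  5  7  4  4  6  6  6  6  7  7  7  6  6  6  6  5  5  5  5  5  5  9
138  3  3  3  3  3  4  7  9  7  6  5  5  5  5  5  5  5  5  5  5  5  5  5  5  5  8 12
140  3  3  3  3  2  5  6  7  9 10  8  6  5  5  5  5  5  5  5  5  5  5  6  7 11 13 14
142  3  3  3  2  3  8  9  7  9 12  9  8  8  5  5  5  6  6  6  7  8 10 12 13 14 14 14
144  4  5  4  3  6  9 10 10 12 12 11 11 10  9  9  8  7  9 12 13 14 14 14 14 14 14 14
146  6  6  3  5  9  9 10 11 10 11 11 10  7  8 10  7  6  7 13 14 14 14 14 14 14 14 12
148  6  5  2  4  6  7  8 10  9 10 10 10 
[... 2381 characters left out ...]
17 17 17 17 17
166 12  7  4  4  4  8  8  6  6  8  9 10 14 15 14 14 13 16 17 17 17 17 17 17 17
168 12 15 12  4  4  7  9  9  8  9 11 14 14 13 13 13 13 16 16 16 17 17 17 16 17
170 16 16 13  5  5  7  9  9  8 11 14 15 14 14 12 11 14 16 16 17 17 17 17 17 17
172 16 14  8  4  8  9  9  9  9 12 13 14 13 13 12 10 14 16 17 17 17 17 17 17 17
174 14 11  8  6  8  9  9  9  9 11 11 11 12 12 11 11 15 17 17 17 17 17 17 17 17
jaw_left 0.73 175 333 364 146 160
jaw_right 0.65 229 277 294 141 179
jaw_right 0.44 46 251 264 159 167
flask 0.98 892 176 206 222 268
flask 0.84 713 347 374 144 184
flask 0.72 1213 337 391 300 334
flask 0.79 1105 342 391 291 325
flask 0.63 621 412 440 167 196
flask 0.48 227 277 294 141 179
```

Call:
arm_command(
  deltas=[
    [0, -0.005, 0, 0],
    [0, -0.02, 0, 0],
    [0, -0.035, 0, 0],
    [0, -0.035, 0, 0],
    [0, -0.03, 0, 0],
  ],
  claw=0,
)

```text
time: 33.15
tool_pos: [564.3, -211.0, 261.7]
tcp_rot: [-1.57, 0.002, 3.029]
contact_force: [1.1, -0.5, -0.1]
grip_width: 91.9
```

Call:
arm_command(
  deltas=[
    [-0.02, 0, 0, 0],
    [-0.02, 0, 0, 0],
    [0, 0, 0, 0],
  ],
)

```text
time: 33.45
tool_pos: [605.2, -215.4, 259.3]
tcp_rot: [-1.571, 0.001, 3.03]
contact_force: [0.4, -0.0, -0.7]
grip_width: 92.0
```

```bash
python3 - <<'E'
from h import *
from numpy import *
o=bot.get_obs();print(T()[:3,3],o['time'])
p=cap('wrist')
iS=linalg.inv(array([[.992,.129,0,475.5],[-.129,.992,0,-198],[0,0,1,0],[0,0,0,1]]))
f=lambda u,z:(iS@r_[plane(p,u,z),1])[:2].round(0).tolist()
finds(p,['tip_left','tip_right','jaw_centre','flask_mouth'],1)
for nm in('jaw_left','jaw_right','flask'):
  for d in vision.regions_of(p,nm)[:2]:
    ys,xs=where(d['mask']);print(nm,round(d['confidence'],2),len(xs),xs.min(),xs.max(),ys.min(),ys.max())
    for y in range(ys.min(),ys.max()+1,6):
        r=xs[ys==y]
        if len(r): print('  ',y,r.min(),r.max(),f((r.min(),y),155),f((r.max(),y),155))
E
python3 fin.py
```

```text
[ 605.24645452 -215.44591595  259.30897432] 33.45
tip_left [([572.0, -187.0, 158.0], 0.82)]
tip_right [([568.0, -238.0, 154.0], 0.78)]
jaw_centre [([606.0, -219.0, 145.0], 0.82)]
flask_mouth [([485.0, -198.0, 103.0], 0.95)]
jaw_left 0.54 352 290 318 221 305
   221 294 298 [111.0, 26.0] [111.0, 22.0]
   227 290 300 [105.0, 30.0] [105.0, 21.0]
   233 291 302 [100.0, 29.0] [100.0, 19.0]
   239 294 304 [94.0, 26.0] [94.0, 17.0]
   245 295 305 [88.0, 25.0] [88.0, 16.0]
   299 304 309 [31.0, 18.0] [31.0, 13.0]
   305 305 306 [24.0, 17.0] [24.0, 16.0]
jaw_left 0.15 298 340 361 222 300
   222 354 357 [111.0, -26.0] [111.0, -29.0]
   228 352 361 [105.0, -25.0] [105.0, -33.0]
   234 350 360 [100.0, -23.0] [100.0, -32.0]
   240 348 358 [94.0, -22.0] [94.0, -31.0]
   246 346 356 [88.0, -20.0] [88.0, -29.0]
   300 342 343 [30.0, -19.0] [30.0, -20.0]
jaw_right 0.65 326 290 317 220 305
   220 297 297 [112.0, 23.0] [112.0, 23.0]
   226 290 299 [106.0, 30.0] [106.0, 22.0]
   232 291 301 [100.0, 29.0] [101.0, 20.0]
   238 294 304 [95.0, 26.0] [95.0, 17.0]
   244 295 305 [89.0, 25.0] [89.0, 16.0]
   29
[... 4692 characters left out ...]
 17 16 16 16 15 14 14 17 17 17 17 17 17 17 17
166 12 12 15 14  7  8 13 15 15 15 15 15 14 15 14 14 13 16 16 16 17 17 17 17 17
168 12 16 16 11  4 10 13 13 14 15 14 14 14 13 12 12 13 16 17 16 17 17 17 17 17
170 16 16 13  6  4 11 12 12 13 14 15 15 14 14 12 11 14 16 16 17 17 17 17 17 17
172 16 14  8  4  8 11 10 11 11 12 13 14 13 13 12 10 14 16 17 17 17 17 17 17 17
174 14 11  8  6 10 10 10 10 11 11 11 11 12 12 11 11 15 17 17 17 17 17 17 17 17
jaw_left 0.71 195 327 363 144 160
jaw_left 0.65 2990 248 320 227 305
jaw_left 0.7 184 265 286 150 176
jaw_right 0.7 113 251 275 148 167
flask 0.91 1205 337 391 300 334
flask 0.68 897 177 206 222 268
flask 0.89 576 412 440 168 196
flask 0.6 527 271 294 141 179
```

The image measurement of the final travel (t ≈ 96–98 mm) is slightly short of the stop. To check it without opening the jaws, I'll nudge the lever ends gently from behind.

Call:
arm_command(
  deltas=[
    [-0.008, 0, 0.003, 0],
    [0, 0.02, 0, 0],
    [0, 0.035, 0, 0],
    [0, 0, 0, 0],
    [0, 0, 0, 0],
  ],
  claw=146,
)

```text
time: 34.75
tool_pos: [611.8, -219.4, 204.4]
tcp_rot: [-1.571, -0.001, 3.029]
contact_force: [0.7, -0.4, 0.9]
grip_width: 56.6
```

Call:
arm_command(
  deltas=[
    [0, 0.02, 0, 0],
    [0, 0.02, 0, 0],
    [0, 0.02, 0, 0],
    [0, 0.01, 0, 0],
    [0, 0, 0, 0],
  ],
)

```text
time: 35.25
tool_pos: [611.7, -219.4, 134.4]
tcp_rot: [-1.571, -0.0, 3.029]
contact_force: [-0.4, -0.4, 0.3]
grip_width: 38.9
```

Call:
arm_command(
  deltas=[
    [0.004, 0, 0, 0],
    [0.003, 0, 0, 0],
    [0, 0, 0, 0],
  ],
)

```text
time: 35.55
tool_pos: [604.6, -218.7, 135.6]
tcp_rot: [-1.57, 0.002, 3.029]
contact_force: [-0.1, 0.8, 0.5]
grip_width: 39.5
```

Call:
arm_command(
  deltas=[
    [0.003, 0, 0, 0],
    [0, 0, 0, 0],
  ],
)

```text
time: 35.75
tool_pos: [601.4, -218.2, 134.7]
tcp_rot: [-1.571, 0.0, 3.029]
contact_force: [1.2, -0.0, -0.4]
grip_width: 39.1
```

Call:
arm_command(
  deltas=[
    [0.002, 0, 0, 0],
    [0, 0, 0, 0],
  ],
)

```text
time: 35.95
tool_pos: [599.4, -217.9, 134.3]
tcp_rot: [-1.571, -0.0, 3.029]
contact_force: [-0.7, 0.4, 0.1]
grip_width: 39.2
```

Call:
arm_command(
  deltas=[
    [0.002, 0, 0, 0],
    [0, 0, 0, 0],
  ],
)

```text
time: 36.15
tool_pos: [597.4, -217.7, 134.3]
tcp_rot: [-1.571, -0.0, 3.029]
contact_force: [-0.8, -0.2, -0.0]
grip_width: 39.3
```

Call:
arm_command(
  deltas=[
    [0.0015, 0, 0, 0],
    [0, 0, 0, 0],
  ],
)

```text
time: 36.35
tool_pos: [596.0, -217.5, 134.3]
tcp_rot: [-1.571, -0.0, 3.029]
contact_force: [0.4, -0.6, -0.3]
grip_width: 39.3
```

Call:
arm_command(
  deltas=[
    [0.0015, 0, 0, 0],
    [0, 0, 0, 0],
  ],
)

```text
time: 36.55
tool_pos: [594.5, -217.4, 134.3]
tcp_rot: [-1.571, -0.0, 3.029]
contact_force: [0.2, -0.8, -0.6]
grip_width: 38.9
```

Call:
arm_command(
  deltas=[
    [0.0015, 0, 0, 0],
    [0, 0, 0, 0],
  ],
)

```text
time: 36.75
tool_pos: [593.0, -217.2, 134.3]
tcp_rot: [-1.571, -0.0, 3.029]
contact_force: [-0.8, 0.1, -0.6]
grip_width: 38.8
```

Call:
arm_command(
  deltas=[
    [0.001, 0, 0, 0],
    [0, 0, 0, 0],
  ],
)

```text
time: 36.95
tool_pos: [592.1, -217.1, 134.3]
tcp_rot: [-1.571, -0.0, 3.029]
contact_force: [-0.9, 0.3, -0.0]
grip_width: 39.2
```

Call:
arm_command(
  deltas=[
    [0.001, 0, 0, 0],
    [0, 0, 0, 0],
  ],
)

```text
time: 37.15
tool_pos: [591.1, -217.0, 134.3]
tcp_rot: [-1.571, -0.0, 3.029]
contact_force: [0.0, 0.2, -0.0]
grip_width: 39.5
```

Call:
arm_command(
  deltas=[
    [0.001, 0, 0, 0],
    [0, 0, 0, 0],
  ],
)

```text
time: 37.35
tool_pos: [590.1, -216.9, 134.3]
tcp_rot: [-1.571, -0.0, 3.029]
contact_force: [0.5, 0.7, -0.0]
grip_width: 39.1
```

Call:
arm_command(
  deltas=[
    [0.001, 0, 0, 0],
    [0, 0, 0, 0],
  ],
)

```text
time: 37.55
tool_pos: [589.3, -216.8, 134.4]
tcp_rot: [-1.571, 0.001, 3.029]
contact_force: [0.5, 0.3, -0.6]
grip_width: 39.2
```

Call:
arm_command(
  deltas=[
    [0.001, 0, 0, 0],
    [0, 0, 0, 0],
  ],
)

```text
time: 37.75
tool_pos: [588.4, -216.6, 134.4]
tcp_rot: [-1.571, 0.001, 3.029]
contact_force: [2.4, 0.5, -0.8]
grip_width: 39.5
```

Call:
arm_command(
  deltas=[
    [0.001, 0, 0, 0],
    [0, 0, 0, 0],
  ],
)

```text
time: 37.95
tool_pos: [587.6, -216.5, 134.4]
tcp_rot: [-1.571, 0.001, 3.029]
contact_force: [4.9, 0.7, -1.1]
grip_width: 38.9
```

Contact came where expected, and the force rose past the 2 N sliding friction to 4.9 N. That puts the clamp against its stop, so I'll back off and finish.

Call:
arm_command(
  deltas=[
    [-0.005, 0, 0, 0],
    [-0.01, 0, 0, 0],
    [-0.01, 0, 0, 0],
    [0, -0.02, 0, 0],
    [0, -0.035, 0, 0],
  ],
)

```text
time: 38.45
tool_pos: [610.5, -218.7, 186.7]
tcp_rot: [-1.573, -0.008, 3.029]
contact_force: [-0.3, 0.1, -0.5]
grip_width: 39.1
```

Call:
arm_command(
  deltas=[
    [0, -0.04, 0, 0],
    [0, -0.03, 0, 0],
    [0, 0, 0, 0],
    [0, 0, 0, 0],
    [0, 0, 0, 0],
  ],
)

```text
time: 38.95
tool_pos: [611.3, -219.1, 257.6]
tcp_rot: [-1.572, -0.003, 3.029]
contact_force: [0.2, -0.1, -0.2]
grip_width: 39.4
```

```bash
python3 fin.py | grep -v '^1[2-7][0-9] '; python3 - <<'E'
from h import *
s=cap('side');c=cap('scene')
for p in(s,c): finds(p,['flask','conical_flask','beaker','jaw_centre','tip_left','tip_right'],4)
ascii(s,336,384,140,184,3,4)
print(job.close_job())
E
```

```text
[ 611.39705422 -219.11650478  257.43554783] [ 0.00894553  0.39923216 -0.48236989] 38.990745146028154 39.05
tip [366. 157.] mouth [362. 147.] bulb [360. 171.] 
tip [283. 149.] mouth [280. 144.] bulb [282. 167.] 
jaw_left 0.64 208 327 364 144 160
jaw_left 0.57 701 205 286 148 217
jaw_right 0.65 365 286 306 235 262
jaw_right 0.56 64 338 357 135 149
jaw_right 0.67 107 251 275 148 167
flask 0.9 1168 338 391 300 334
flask 0.78 593 347 373 145 183
flask 0.63 940 176 207 222 269
flask 0.85 482 271 294 141 178
flask 0.85 579 413 439 168 196
flask 0.85 1021 343 390 293 325
flask [([773.0, 247.0, 60.0], 0.78), ([277.0, 241.0, 69.0], 0.76), ([463.0, -181.0, 102.0], 0.65)]
conical_flask [([502.0, 147.0, 71.0], 0.8)]
beaker [([623.0, -203.0, 15.0], 0.61), ([627.0, 174.0, 63.0], 0.6)]
jaw_centre [([547.0, -211.0, 150.0], 0.86), ([517.0, -184.0, 152.0], 0.19)]
tip_left [([519.0, -184.0, 147.0], 0.7), ([412.0, 386.0, 100.0], 0.51)]
tip_right [([548.0, -225.0, 151.0], 0.49)]
flask [([488.0, -188.0, 103.0], 0.78), ([807.0, 237.0, 67.0], 0.63), ([312.0, 237.0, 66.0], 0.56)]
conical_flask [([520.0, 139.0
[... 198 characters left out ...]
-222.0, 148.0], 0.2)]
tip_left [([484.0, -184.0, 100.0], 0.26)]
tip_right []
140 12 11  6  8  9  7  6  5  5  5  5  5  5  6 11 14
144  9  9 10 10 12 10 10  9  9  8 12 13 14 14 14 14
148  3  7  8 10  9 10  7  7  7  6 10 14 14 14 14 13
152 12 11  8  7  6  9 10  9  5  6  5 11 14 14 14 11
156  9 11 13 12 12  8  6  8  9  6  7 11 14 14 14  9
160  8  8  8  9 12 13 12  9  6  7 10 13 14 14 14 13
164  9  8  8  8  9 10 12 13 13 12 13 13 12 14 14 14
168  8  9  9  8  9 10 11 11 12 13 13 13 12 13 14 14
172  8  8  8  8  9 10 10 10 11 10 11 10  9 12 14 14
176  8  9  9  8  8  8  9  9  9  9  9  9  6  4  8 14
180  8  9  9  9  8  8  8  8  8  8  7  7  7  7 12 14
the job is handed in; nothing more can be done
None
```

The job is handed in at about 39 s: the flask stands upright in the support ring, and the clamp is fully forward with its jaws shut on the neck.

**Flask:** I took it by the neck, lifted it out of the basket and set it in the ring. Turning it upright in the grip only partly worked. The bulb began to ride up the back of the ring at about 14 N of contact force. I moved it back onto its seat, let go, turned the gripper a quarter turn and squared the neck by closing the fingers. Both fixed cameras then showed it upright.

**Clamp:** I squeezed the levers to about 28.5 mm, which put the jaw tips about 44 mm apart in the side image. I drew the clamp forward until the force rose to about 10 N, then let the jaws close gradually.

**Last checks:**
- **Clamp travel:** my first image estimate fell a few mm short of the stop. Allowing for the viewing angle it came to about full travel. A gentle push on the lever ends met 4.9 N, against about 2 N of sliding friction, so I took it as being on its stop.
- **Jaws on the neck:** after release the lever and jaw positions fit jaws closed on the neck, but I had no pictures left to view. This rests on pixel values and network masks only, and the tip gap was not measured directly.
- **Rest of the scene:** the conical flask, the beaker and the look-alike flasks were found where they started. I did not recheck the canisters, cork ring, kidney dish or forceps. The arm was clear of everything.

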